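Pack used batteries in the clamp-lid box

TASK

Pack the used 9 V batteries for recycling: pull up the brass spring collar, turn it to swing the clamp arm off the box's cover and let it drop fully into its open slot, lift the cover off, and put every battery on the bench into the box. Put the cover back on flush, then pull the collar up, swing the arm back over the cover and let it drop fully home. Finally give the cover's handle a short, firm tug upward without wrenching it to confirm that it is held (if it comes free, reseat and lock it again), let go, and leave the red-and-white tin, the transformer and the fuse box alone.

Things in the scene. Friction and masses are not known exactly. Their poses are not given: they have to be found in the camera images.
- battery_box: green open steel box, fixed, on a dark base plate with its clamp; place and yaw vary. Origin: centre of the box's footprint on the bench, z up. Inside 110 (x) by 150 mm (y), walls 4 mm thick, inner floor at z = 4 mm, rim at z = 42 mm. Base plate 4 mm thick, x = -140 to +66, y = -86 to +86 mm. The clamp's pedestal, 60 mm across and 49 mm tall, stands outside the box at x = -105 mm, y = 0.
- cover: loose aluminium plate, 118 (x) by 158 (y) by 4 mm, 0.18 to 0.29 kg. Origin: centre of the plate's underside, which seats on the box's rim, 42 mm above the box's origin, axes as the box's (half a turn is as good). A lip 5 mm deep below it enters the box with 3 mm of play all round; set on the bench it stands on this lip. A rubber pad at the centre of its top ends 7 mm above the origin.
- cover_handle (a point): middle of the cover's black bail handle: a round bar 12 mm thick along the cover's y, 104 mm between its two legs, centre 48 mm above the cover's origin. The locked clamp arm lies under the bar, its top 31 mm below the bar's centre, so fingers may reach at most 25 mm below that centre. Free bench to set the cover on: left of the box, round x = 0.60, y = 0.235 m.
- clamp_lift (a joint): m by which the collar and arm are pulled up: 0 = fully down, 0.016 = upper stop. A spring pushes down: about 11 N to start, 15 N at the top. Lugs on the pedestal (up to 58.5 mm above the bench) leave two slots for the arm; above 0.010 the arm clears them and can turn, lower down they bar the turn. Let go between the slots it rests on a lug at about 0.008.
- clamp_turn (a joint): rad, angle of collar and arm about the pedestal's vertical axis, counter-clockwise from above positive: 0 = arm points to the box centre, over the cover (locked slot, as at the start), 1.4 = arm clear of the cover (open slot). Stops at -0.05 and 1.45; a slot takes the arm within about 0.05 of its angle. Turns easily and stays.
- collar_grip (a point): point on the axis of the brass knurled collar at the height to grip it: upright cylinder 36 mm across, from 21 mm below to 18 mm above this point, which lies at x = -105, y = 0, z = 86 mm in the box's frame when down and rises with clamp_lift. A 14 mm post ends 6 mm above the collar's top. The arm's top is 27 mm below this point: keep fingertips above that.
- clamp_arm: steel arm on the collar, 14 mm wide, 8 mm thick, reaching 110 mm from the collar's axis along its own x. Origin on that axis at bench level when down; underside then 50.5 mm above the bench, 1.5 mm over the seated cover's pad, so it holds the cover when that is tugged up. Raised, it swings under the handle bar, between its legs.
- battery_1: used 9 V block battery, black and tan, a box 46 x 18 mm and 26 mm tall (its terminals stick out 2 mm more at one short end); origin at the centre of its underside, x along the 46 mm length, y across the 18 mm width, z up as it stands at the start. About 50 g. May be absent.
- battery_2: used 9 V block battery, black and tan, a box 46 x 18 mm and 26 mm tall (its terminals stick out 2 mm more at one short end); origin at the centre of its underside, x along the 46 mm length, y across the 18 mm width, z up as it stands at the start. About 50 g. May be absent.
- battery_3: used 9 V block battery, black and tan, a box 46 x 18 mm and 26 mm tall (its terminals stick out 2 mm more at one short end); origin at the centre of its underside, x along the 46 mm length, y across the 18 mm width, z up as it stands at the start. About 50 g. May be absent.
- battery_4: used 9 V block battery, black and tan, a box 46 x 18 mm and 26 mm tall (its terminals stick out 2 mm more at one short end); origin at the centre of its underside, x along the 46 mm length, y across the 18 mm width, z up as it stands at the start. About 50 g. May be absent.
- flux_tin: bystander: round red and white tin, 56 mm across, 19 mm tall; origin at the centre of its underside. Leave it alone.
- transformer: bystander: grey mains transformer, 36 x 62 mm, 43 mm tall; origin at the centre of its underside. Leave it alone.
- fuse_box: bystander: small white box with yellow label, 35 x 53 x 14 mm; origin at the centre of its underside. Leave it alone.
Things that resemble listed ones, but are neither listed nor needed, are in the scene too. Leave any orange or turquoise look-alike of the battery_4 alone.

How it is judged:
By the outcome, as a careful person would: the job done as asked, in the order asked, and still so for the second after the job is handed in, with the robot touching nothing.
Of battery_1, battery_2, battery_3, battery_4 only 2 to 4 are there at a start; the rules pass over those that are not, and their reading is None.
At some moment in a run one of battery_1, battery_2, battery_3, battery_4 may be knocked a few centimetres aside while the robot is not near it.
Once in a run the grip may slacken for a moment while it holds something.
It also fails if it takes over 210 s, if anything falls off the work surface, if the arm or the gripper's body presses on something with over 40 N, if the wrist force passes 120 N, or if a joint passes its speed limit or range.

ROBOT

A 6-joint arm with a two-finger parallel gripper is mounted at the origin on a cart in front of the work surface, level with it; the furniture and walls round the work are solid. World frame = base frame: x ahead of the robot, y to its left, z up, the work surface at z = 0. Lengths are in m, angles in degrees, forces in N, time in s.
With the tool pointing down it reaches from about 0.3 to 0.75 m from the base axis. Payload 8.5 kg.
Tool frame: the origin (TCP) lies midway between the tips of the shut fingers; the grasp point (between the pads) lies 19 mm behind it; y points along the fingers, x is the direction in which the jaws open and shut, and the axes are right-handed (so a half turn about y gives the same grasp; the last joint's range is limited). The gripper opens to 85 mm and grips with 20 to 120 N. Pads are 22 mm wide; open, the fingers measure 114 mm over their backs; the gripper's body (76 mm by 85 mm) begins 54 mm behind the grasp point. The pads swing forward as they close: fully open they stand 13 mm farther back than shut.
Start: joints at [63.295, 21.807, 74.336, -0, 83.858, -12.336], TCP at [0.136, 0.533, 0.231] pointing down, gripper open.
Joint ranges: [-178.18, 178.18], [-50.72, 133.34], [12.68, 142.11], [-81.47, 261.47], [9.98, 163.14], [-165.26, 165.26]. Speed limits (degrees/s): [136.94, 136.94, 180, 180, 180, 180].

INTERFACE

Orientations are given as a 3x3 rotation matrix whose columns are the frame's x, y, z axes.
In Python, from rig import env gives the robot as it stands.
- The arm moves only by the tool carry_out, never from a script. Its argument "plan" is a list of rows, each a list of 3 entries, a list of its own where there are three numbers: the shift along the tool's x, y, z in m, then the turn, a rotation vector about the tool's x, y, z in degrees, then the finger opening in m, from 0 to 0.0854. In form: [[[dx, dy, dz], [ax, ay, az], jaw], ...]. A call has 1 to 8 rows; each row shifts and turns the commanded pose from where the row before left it, along the tool's axes as they then stand; what a row does not reach is not made up. A row lasts 1/8 s, in which the tool goes at most 62.5 mm and 10.7 degrees, less where a joint would pass 70% of its speed; a pose out of reach is approached as far as the arm can. A call is refused whole if a number of a shift passes 0.0625 or a number of a turn 10.7, either way. A call with a gripper value outside its range is refused whole. The fingers move at their own pace and stop on an object; "force" is the grip in N (left out, the last holds). Time passes only in rows, so rows that do not move let the fingers close. It gives the time, the measured TCP pose, the force and the opening at its end, in the units of the state.
- env.observe(): the state, without advancing time (a new reading comes with each control period).
- env.get_image(name): name is "scene" or "top"; returns a dict with "image" (420x560x3 uint8, red, green, blue), "vfov" (degrees; the focal length in pixels is half the picture's height over the tangent of half this angle, whatever the lens; pixels are square), "cx", "cy" (the principal point, pixels), "k1" (the pictures are not rectified: a ray, as slopes to the right and down, at radius r is drawn at 1 + k1 r^2 times it, then the intrinsics apply), "rvec" (rotation vector, rad) and "tvec" (3), from world to camera coordinates, as OpenCV has them. Camera axes: x right, y down, z forward; pixel columns grow to the right and rows downward; lengths in m; the calibration is good to about 2 mm. A picture is of the moment at which its call begins. There is no depth.
- env.close_job(): hands the job in, once; it reports no verdict.
Trained networks look in a picture, given as the dict that the camera call returned (one of the last four; its "shot" number tells which), for a name from the list of things; names that differ only in an ending like _2 or _b are one class to them, and where a whole thing is asked for, a point or a joint stands for the part that bears it (a point fixed in the world has none). Each returns a list of dicts, best first, with "conf" (0 to 1); they miss things now and then, are a little off and sometimes report something else, mostly with a low value. They report only what shows in the picture. A call takes as long as a camera call. They do not tell look-alikes from the thing itself.
- env.outline_of(target, picture): "mask" (420x560 bool, what is visible of it) and "pixel" ([row, column] in pixels, amid what is visible of it).
The state is a dict: "time_s": time; "q": joint angles; "qvel": joint speeds; "joint_efforts": joint torques, N m; "position": TCP position; "tool_rot": TCP orientation; "ft_force": force on the tool from outside, world axes, zero at the start; "wrist_torque": the same for the moment, N m; "grip_width": finger opening in m.
Only numpy, scipy, OpenCV 4.12 (cv2) and the standard library are available. Lean on these libraries where they do the work, as an engineer would, in place of code of your own. Each camera call takes 0.05 s, during which the arm holds its last target.

## Working session

There is one attempt and no reset: what is moved stays moved. The work goes in short steps, Python scripts to look and compute and a tool call to move; the robot and the scene stay as the last step left them, time stands still between calls to the robot, and variables do not carry over. Pictures are saved under pics/ and viewed, and the job is handed in when it is done.

Besides the shell and the picture viewer there is one more tool, called after "Request:" as name(argument=value, ...), one argument or row to a line, values as JSON. carry_out: Moves the arm, as the interface text tells. Its arguments: {"type":"object","properties":{"plan":{"type":"array","items":{"type":"array"}},"force":{"type":"number"}},"required":["plan"]}

```bash
ls; mkdir -p pics
cat > h.py <<'E'
import numpy as np, cv2
from rig import env
def K(p):
    h,w=p["image"].shape[:2]; f=h/2/np.tan(np.radians(p["vfov"])/2)
    return np.array([[f,0,p["cx"]],[0,f,p["cy"]],[0,0,1.]]), np.array([p["k1"],0,0,0.])
def proj(p,X):
    k,d=K(p); return cv2.projectPoints(np.array(X,float).reshape(-1,1,3),np.array(p["rvec"],float),np.array(p["tvec"],float),k,d)[0].reshape(-1,2)
def ray(p,uv):
    k,d=K(p); n=cv2.undistortPoints(np.array(uv,float).reshape(-1,1,2),k,d).reshape(-1,2)
    R=cv2.Rodrigues(np.array(p["rvec"],float))[0]; t=np.array(p["tvec"],float).ravel()
    D=np.c_[n,np.ones(len(n))]@R; return -R.T@t, D
def onz(p,uv,z):
    C,D=ray(p,uv); return C+D*((z-C[2])/D[:,2])[:,None]
def save(p,name,scale=1,crop=None):
    im=p["image"][:,:,::-1].copy()
    if crop: r0,r1,c0,c1=crop; im=im[r0:r1,c0:c1]
    if scale!=1: im=cv2.resize(im,None,fx=scale,fy=scale,interpolation=cv2.INTER_CUBIC)
    cv2.imwrite("pics/"+name,im)
E
python3 - <<'E'
from h import *
s=env.observe(); print({k:np.round(v,3).tolist() for k,v in s.items()})
for n in ("scene","top"):
    p=env.get_image(n); save(p,n+"0.png",1.4); print(n,p["vfov"],p["cx"],p["cy"],p["k1"],p["rvec"],p["tvec"],p["shot"], ray(p,[[280,210]]))
    for t in ["battery_1","battery_box","cover","cover_handle","collar_grip","clamp_arm","flux_tin","transformer","fuse_box"]:
        for o in env.outline_of(t,p): print(t,round(o["conf"],2),np.round(o["pixel"]),o["mask"].sum())
E
```

```text
pics
{'time_s': 0.0, 'q': [63.294, 21.842, 74.384, -0.001, 83.857, -12.335], 'qvel': [0.03, -0.0, -0.003, 0.078, -0.046, -0.041], 'joint_efforts': [0.0, -44.847, -23.128, -0.0, 0.005, 0.0], 'position': [0.136, 0.533, 0.231], 'tool_rot': [[0.248, -0.001, -0.969], [0.969, -0.001, 0.248], [-0.001, -1.0, 0.0]], 'ft_force': [0.177, 0.234, -0.451], 'wrist_torque': [-0.051, -0.015, -0.021], 'grip_width': 0.085}
scene 57.84361700930288 276.35747026108885 206.5203914367506 -0.019094593877624345 [ 1.91812141 -0.73145159  0.46315207] [-0.4277587   0.21303565  0.63484519] 1 (array([-0.00210922, -0.64087114,  0.46975509]), array([[ 0.6063755 ,  0.65993166, -0.44381823]]))
battery_1 0.73 [290. 310.] 297
battery_1 0.69 [276. 382.] 271
battery_1 0.69 [294. 356.] 325
battery_1 0.68 [323. 344.] 356
battery_1 0.61 [270. 341.] 195
battery_1 0.52 [322. 266.] 302
battery_1 0.51 [290. 246.] 285
battery_box 0.92 [241. 282.] 2950
cover 0.62 [219. 304.] 1391
cover 0.4 [222. 292.] 118
cover_handle 0.56 [217. 308.] 1491
cover_handle 0.3 [246. 383.] 275
cover_handle 0.18 [225. 277.] 577
collar_grip 0.74 [222. 27
[... 319 characters left out ...]
.041707769430866404 [ 2.18957801 -2.12823492  0.14597226] [-0.04558014  0.52680181  1.02804143] 2 (array([ 0.39288421, -0.02442168,  1.08697399]), array([[ 0.12373511, -0.01337432, -0.99225986]]))
battery_1 0.69 [132. 169.] 368
battery_1 0.64 [223. 385.] 133
battery_1 0.61 [195. 386.] 143
battery_1 0.55 [249. 360.] 143
battery_1 0.54 [253. 396.] 134
battery_1 0.46 [211. 358.] 160
battery_1 0.41 [277. 324.] 145
battery_box 0.76 [224. 297.] 2271
cover 0.73 [186. 292.] 2513
cover_handle 0.79 [186. 294.] 2599
cover_handle 0.64 [227. 295.] 1994
clamp_arm 0.54 [204. 297.] 138
clamp_arm 0.31 [139. 210.] 296
flux_tin 0.91 [132. 169.] 362
transformer 0.75 [137. 210.] 275
fuse_box 0.64 [156. 357.] 235
```

View pics/scene0.png

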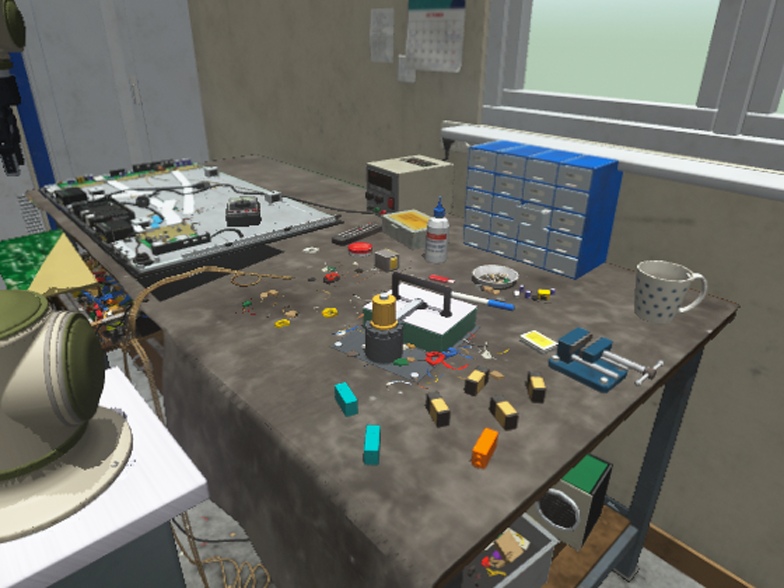

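View pics/top0.png

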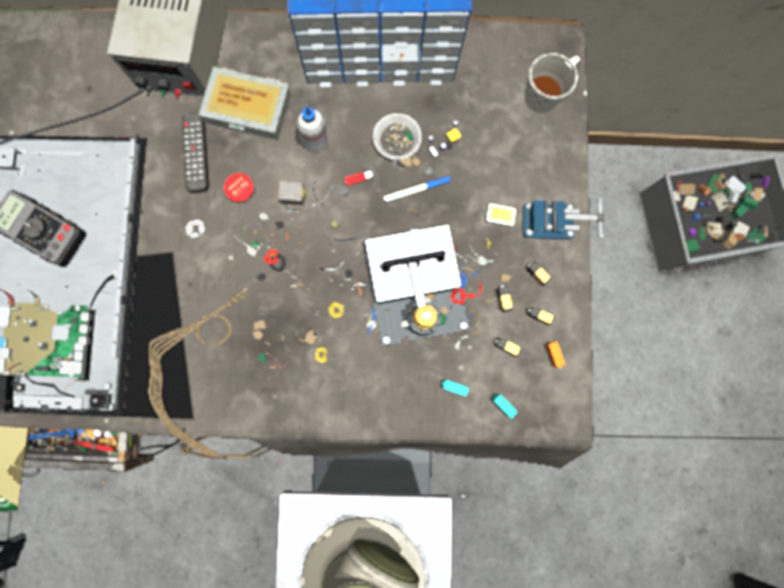

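Run:
```python
from h import *
p=env.get_image("top"); save(p,"t1.png",6,(155,250,250,380)); np.save("top0.npy",p["image"])
p=env.get_image("scene"); save(p,"s1.png",5,(185,300,225,380)); np.save("scene0.npy",p["image"])
```

```text
(no output)
```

View pics/t1.png

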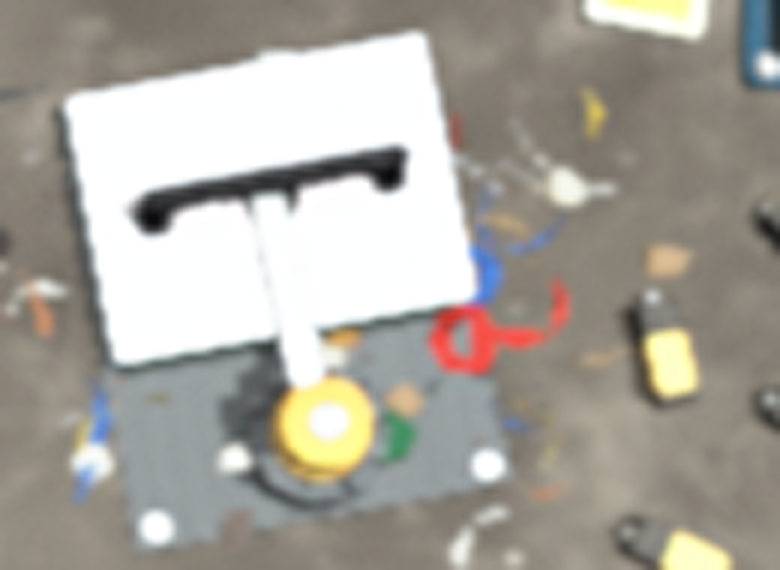

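View pics/s1.png

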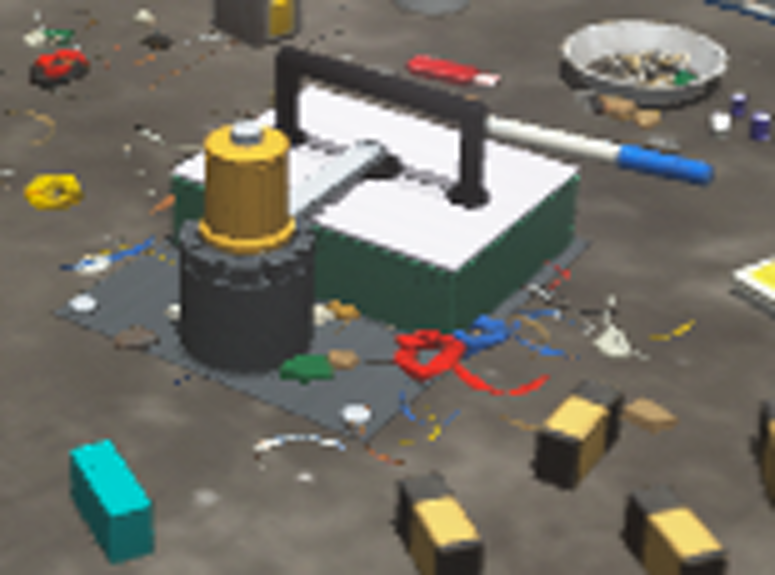

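```bash
cat >> h.py <<'E'
def boxT(b,X):
    X=np.array(X,float).reshape(-1,3); c,s=np.cos(b[2]),np.sin(b[2])
    return np.c_[X[:,0]*c-X[:,1]*s+b[0],X[:,0]*s+X[:,1]*c+b[1],X[:,2]]
E
python3 - <<'E'
from h import *
from scipy.optimize import least_squares
pt=env.get_image("top"); ps=env.get_image("scene")
un=lambda L,s,o:(np.array(L)+.5)/s-.5+np.array(o)
T=un([(67,100),(427,33),(478,297),(117,367),(140,548),(508,482)],6,(250,155))
S=un([(457,268),(578,175),(55,313),(370,438),(173,178)],5,(225,185))
# find assignment: box -x toward clamp. 
XT=[(59,79,46),(59,-79,46),(-59,-79,46),(-59,79,46),(-140,86,4),(-140,-86,4)]
XS=[(-59,-79,46),(59,-79,46),(-140,86,4),(-140,-86,4),(-59,79,46)]
XT=np.array(XT)/1e3;XS=np.array(XS)/1e3
for which in ("t","s","ts"):
    def f(b):
        r=[]
        if "t" in which: r.append(proj(pt,boxT(b,XT))-T)
        if "s" in which: r.append(proj(ps,boxT(b,XS))-S)
        return np.concatenate(r).ravel()
    r=least_squares(f,[0.5,0,0.1]); print(which,np.round(r.x,4),np.degrees(r.x[2])); print(np.round(r.fun.reshape(-1,2),1).tolist())
b=r.x; print(boxT(b,[(-.105,0,.086),(0,0,.09)]))
col=proj(pt,boxT(b,[(-.105,0,.110)]));print((col-[250,155])*6)
E
```

```text
t [ 0.5834 -0.0757  0.2111] 12.094895411593471
[[0.3, -0.4], [-0.6, 0.2], [-0.2, -0.1], [0.1, -0.8], [-0.7, 1.0], [1.2, 0.2]]
s [ 0.5817 -0.0767  0.2225] 12.750601688284318
[[0.2, 0.3], [0.6, -1.4], [-0.4, 0.3], [-0.1, 1.2], [-0.3, -1.3]]
ts [ 0.583  -0.0759  0.2152] 12.332288448103931
[[0.3, -0.1], [-0.6, 0.2], [-0.1, -0.2], [0.3, -0.6], [-0.4, 1.2], [1.4, 0.2], [0.1, 0.0], [0.7, -1.6], [-0.2, -0.3], [-0.5, 0.7], [-0.1, -1.8]]
[[ 0.48044713 -0.09834439  0.086     ]
 [ 0.5830243  -0.07591839  0.09      ]]
[[328.39325594 418.67535675]]
```

```bash
cat >> h.py <<'E'
BOX=np.array([0.583,-0.0759,np.radians(12.3)])
from scipy.spatial.transform import Rotation as R_
def yawR(psi):
    c,s=np.cos(np.radians(psi)),np.sin(np.radians(psi)); x=[c,s,0]; y=[0,0,-1]
    return np.c_[x,y,np.cross(x,y)]
def plan(pos,psi=None,jaw=0.0854,step=0.05,tstep=10,n=None,start=None,quiet=False):
    s=env.observe(); P,R=(np.array(s["position"]),np.array(s["tool_rot"])) if start is None else start
    Rt=yawR(psi) if psi is not None else None
    d=np.array(pos)-P
    rv=(R_.from_matrix(R.T@Rt)).as_rotvec(degrees=True) if psi is not None else np.zeros(3)
    if n is None: n=max(1,int(np.ceil(max(np.linalg.norm(d)/step,np.abs(rv).max()/tstep))))
    rows=[];Rc=R.copy();Pc=P.copy()
    q=np.round(rv/n,1)
    for i in range(n):
        t=P+d*(i+1)/n
        sh=np.round(Rc.T@(t-Pc),4); Pc=Pc+Rc@sh; Rc=Rc@R_.from_rotvec(q,degrees=True).as_matrix()
        rows.append([sh.tolist(),q.tolist(),jaw])
    if not quiet:
        for i in range(0,n,8): print("[",", ".join(str(r) for r in rows[i:i+8]),"]")
    return Pc,Rc
def st():
    s=env.observe(); R=np.array(s["tool_rot"])
    print("t",round(s["time_s"],2),"pos",np.round(s["position"],4),"yaw",round(np.degrees(np.arctan2(R[1,0],R[0,0])),1),"tilt",np.round(R[2],3),"F",np.round(s["ft_force"],1),"w",round(s["grip_width"],4))
E
python3 - <<'E'
from h import *
st(); plan(boxT(BOX,[(-.105,0,.17)])[0],12.3,step=.055)
E
```

```text
t 1.2 pos [0.1365 0.5328 0.2313] yaw 75.6 tilt [ 0. -1. -0.] F [-0.6 -0.2 -0.1] w 0.0851
[ [[-0.0376, 0.0044, -0.035], [-0.0, 4.5, 0.0], 0.0854], [[-0.0347, 0.0044, -0.0378], [-0.0, 4.5, 0.0], 0.0854], [[-0.0316, 0.0043, -0.0404], [-0.0, 4.5, 0.0], 0.0854], [[-0.0284, 0.0044, -0.0428], [-0.0, 4.5, 0.0], 0.0854], [[-0.0249, 0.0044, -0.0449], [-0.0, 4.5, 0.0], 0.0854], [[-0.0213, 0.0044, -0.0467], [-0.0, 4.5, 0.0], 0.0854], [[-0.0176, 0.0044, -0.0482], [-0.0, 4.5, 0.0], 0.0854], [[-0.0138, 0.0043, -0.0495], [-0.0, 4.5, 0.0], 0.0854] ]
[ [[-0.0098, 0.0044, -0.0504], [-0.0, 4.5, 0.0], 0.0854], [[-0.0059, 0.0044, -0.051], [-0.0, 4.5, 0.0], 0.0854], [[-0.0018, 0.0044, -0.0513], [-0.0, 4.5, 0.0], 0.0854], [[0.0022, 0.0044, -0.0512], [-0.0, 4.5, 0.0], 0.0854], [[0.0062, 0.0043, -0.051], [-0.0, 4.5, 0.0], 0.0854], [[0.0102, 0.0044, -0.0503], [-0.0, 4.5, 0.0], 0.0854] ]
```

Request:
carry_out(
  plan=[
    [[-0.038, 0.004, -0.035], [0, 4.5, 0], 0.0854],
    [[-0.035, 0.004, -0.038], [0, 4.5, 0], 0.0854],
    [[-0.032, 0.004, -0.04], [0, 4.5, 0], 0.0854],
    [[-0.028, 0.004, -0.043], [0, 4.5, 0], 0.0854],
    [[-0.025, 0.004, -0.045], [0, 4.5, 0], 0.0854],
    [[-0.021, 0.004, -0.047], [0, 4.5, 0], 0.0854],
    [[-0.018, 0.004, -0.048], [0, 4.5, 0], 0.0854],
    [[-0.014, 0.004, -0.05], [0, 4.5, 0], 0.0854],
  ],
)

```text
time_s: 2.2
position: [0.3337, 0.1692, 0.1995]
tool_rot: [[0.772, 0.001, -0.636], [0.636, 0.0, 0.772], [0.001, -1.0, -0.0]]
ft_force: [0.9, 0.4, 0.1]
grip_width: 0.0852
```

Request:
carry_out(
  plan=[
    [[-0.01, 0.004, -0.05], [0, 4.5, 0], 0.0854],
    [[-0.006, 0.004, -0.051], [0, 4.5, 0], 0.0854],
    [[-0.002, 0.004, -0.051], [0, 4.5, 0], 0.0854],
    [[0.002, 0.004, -0.051], [0, 4.5, 0], 0.0854],
    [[0.006, 0.004, -0.051], [0, 4.5, 0], 0.0854],
    [[0.01, 0.004, -0.05], [0, 4.5, 0], 0.0854],
    [[0, 0, 0], [0, 0, 0], 0.0854],
  ],
)

```text
time_s: 3.08
position: [0.4799, -0.1019, 0.1747]
tool_rot: [[0.977, -0.0, -0.215], [0.215, -0.0, 0.977], [-0.0, -1.0, -0.0]]
ft_force: [0.1, 0.9, -0.4]
grip_width: 0.0851
```

Run:
```python
from h import *
st(); a=plan(boxT(BOX,[(-.105,0,.15)])[0],12.3,step=.04); plan(boxT(BOX,[(-.105,0,.067)])[0],12.3,step=.02,start=a)
p=env.get_image("scene"); save(p,"s2.png",4,(150,300,200,390))
```

```text
t 3.08 pos [ 0.4799 -0.1019  0.1747] yaw 12.4 tilt [-0. -1. -0.] F [ 0.1  0.9 -0.4] w 0.0851
[ [[0.0012, 0.0247, 0.0034], [0.0, 0.1, -0.0], 0.0854] ]
[ [[0.0, 0.0166, 0.0], [0.0, 0.0, -0.0], 0.0854], [[0.0, 0.0166, 0.0], [0.0, 0.0, -0.0], 0.0854], [[0.0, 0.0166, 0.0], [0.0, 0.0, -0.0], 0.0854], [[0.0, 0.0166, 0.0], [0.0, 0.0, -0.0], 0.0854], [[0.0, 0.0166, 0.0], [0.0, 0.0, -0.0], 0.0854] ]
```

View pics/s2.png

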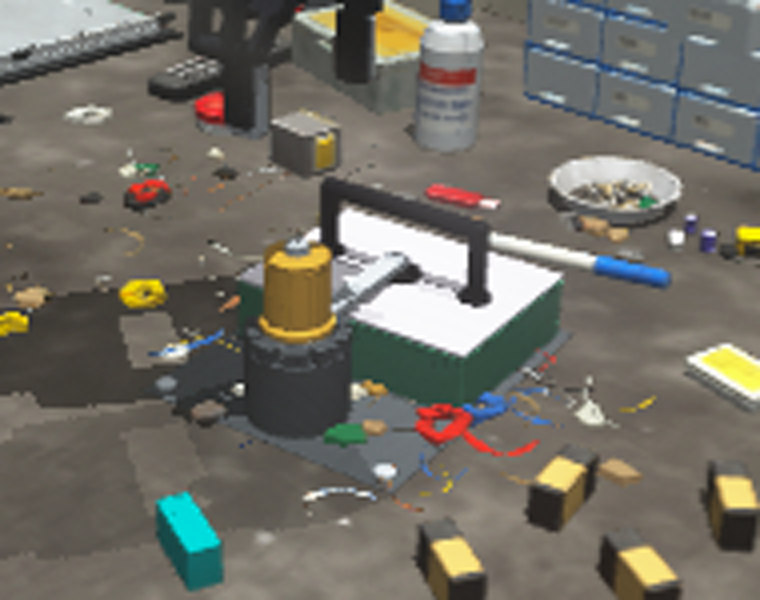

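Request:
carry_out(
  plan=[
    [[0.001, 0.025, 0.0035], [0, 0, 0], 0.0854],
    [[0, 0.02, 0], [0, 0, 0], 0.0854],
    [[0, 0.02, 0], [0, 0, 0], 0.0854],
    [[0, 0.02, 0], [0, 0, 0], 0.0854],
    [[0, 0.02, 0], [0, 0, 0], 0.0854],
    [[0, 0, 0], [0, 0, 0], 0.0854],
  ],
  force=80,
)

```text
time_s: 3.88
position: [0.4782, -0.0944, 0.0698]
tool_rot: [[0.975, -0.002, -0.22], [0.22, 0.001, 0.975], [-0.002, -1.0, 0.002]]
ft_force: [-0.5, 0.8, 1.2]
grip_width: 0.0856
```

Request:
carry_out(
  plan=[
    [[0, 0, 0], [0, 0, 0], 0.03],
    [[0, 0, 0], [0, 0, 0], 0.03],
    [[0, 0, 0], [0, 0, 0], 0.03],
    [[0, 0, 0], [0, 0, 0], 0.03],
    [[0, 0, 0], [0, 0, 0], 0.03],
    [[0, 0, 0], [0, 0, 0], 0.03],
  ],
)

```text
time_s: 4.62
position: [0.4795, -0.0956, 0.0712]
tool_rot: [[0.976, 0.001, -0.219], [0.219, -0.0, 0.976], [0.001, -1.0, -0.001]]
ft_force: [-1.0, 1.5, 7.3]
grip_width: 0.034
```

Run:
```python
from h import *
st()
p=env.get_image("scene"); save(p,"s3.png",5,(160,280,220,370)); st()
```

```text
t 4.62 pos [ 0.4795 -0.0956  0.0712] yaw 12.6 tilt [ 0.001 -1.    -0.001] F [-1.   1.5  7.3] w 0.034
t 4.67 pos [ 0.4795 -0.0956  0.0712] yaw 12.6 tilt [ 0.001 -1.    -0.001] F [-1.3  1.3  6.7] w 0.0342
```

View pics/s3.png

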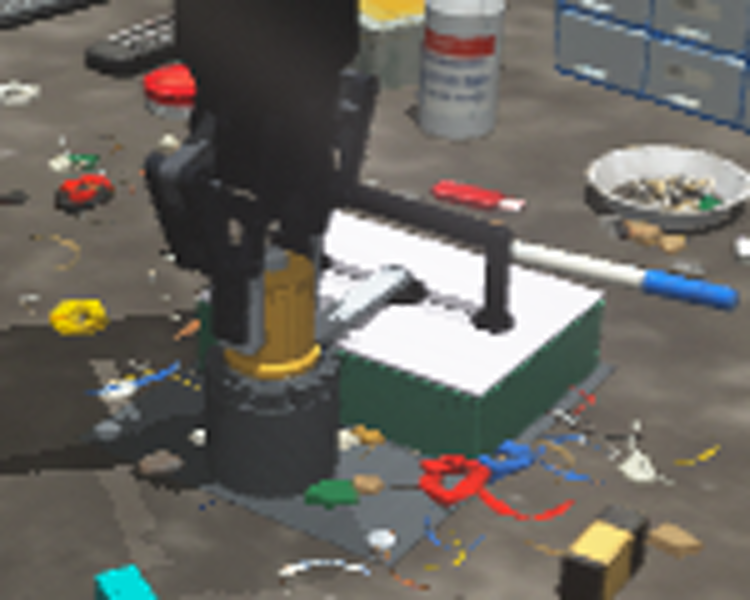

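Request:
carry_out(
  plan=[
    [[0, 0, 0], [0, 0, 0], 0.046],
    [[0, 0, 0], [0, 0, 0], 0.046],
    [[0, 0, -0.0025], [0, 0, 0], 0.046],
    [[0, 0, 0], [0, 0, 0], 0.046],
    [[0, 0, 0], [0, 0, 0], 0.03],
    [[0, 0, 0], [0, 0, 0], 0.03],
    [[0, 0, 0], [0, 0, 0], 0.03],
  ],
  force=80,
)

```text
time_s: 5.55
position: [0.4799, -0.098, 0.0706]
tool_rot: [[0.976, 0.001, -0.219], [0.219, -0.0, 0.976], [0.001, -1.0, -0.0]]
ft_force: [0.8, 1.0, 5.7]
grip_width: 0.0344
```

Run:
```python
from h import *
st()
```

```text
t 5.55 pos [ 0.4799 -0.098   0.0706] yaw 12.6 tilt [ 0.001 -1.    -0.   ] F [0.8 1.  5.7] w 0.0344
```

Request:
carry_out(
  plan=[
    [[0, -0.005, 0], [0, 0, 0], 0.03],
    [[0, -0.005, 0], [0, 0, 0], 0.03],
    [[0, -0.003, 0], [0, 0, 0], 0.03],
    [[0, 0, 0], [0, 0, 0], 0.03],
    [[0, 0, 0], [0, 0, 0], 0.03],
  ],
  force=100,
)

```text
time_s: 6.18
position: [0.4798, -0.098, 0.0824]
tool_rot: [[0.976, -0.0, -0.219], [0.219, 0.0, 0.976], [-0.0, -1.0, 0.001]]
ft_force: [5.9, -1.2, -13.2]
grip_width: 0.0342
```

Run:
```python
from h import *
st()
p=env.get_image("scene"); save(p,"s4.png",5,(160,280,220,370)); st()
```

```text
t 6.17 pos [ 0.4798 -0.098   0.0824] yaw 12.6 tilt [-0.    -1.     0.001] F [  5.9  -1.2 -13.2] w 0.0342
t 6.22 pos [ 0.4798 -0.098   0.0824] yaw 12.6 tilt [-0.    -1.     0.001] F [  5.7  -1.4 -13.2] w 0.0338
```

View pics/s4.png

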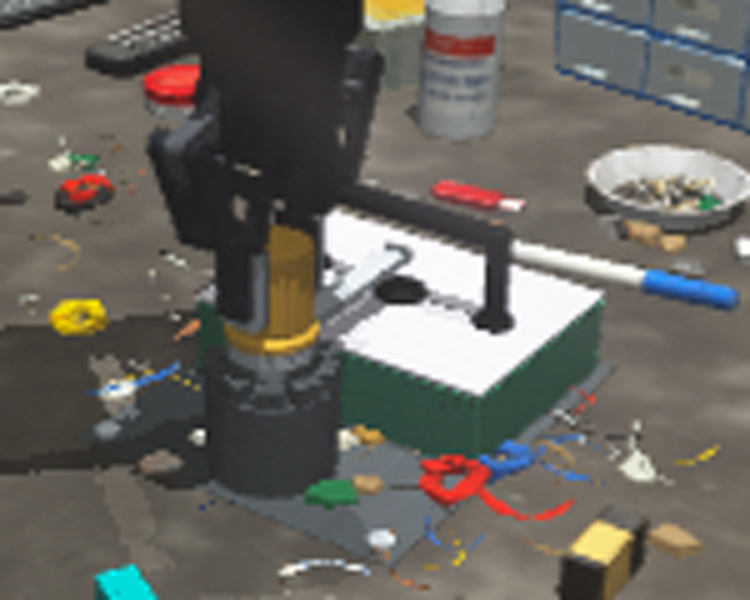

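Request:
carry_out(
  plan=[
    [[0, -0.0015, 0], [0, 0, 0], 0.03],
    [[0, 0, 0], [0, -5, 0], 0.03],
    [[0, 0, 0], [0, -10, 0], 0.03],
    [[0, 0, 0], [0, -10, 0], 0.03],
    [[0, 0, 0], [0, -10, 0], 0.03],
  ],
)

```text
time_s: 6.85
position: [0.4799, -0.0979, 0.0839]
tool_rot: [[0.67, -0.0, -0.742], [0.742, 0.001, 0.67], [0.0, -1.0, 0.001]]
ft_force: [6.7, -1.3, -13.8]
grip_width: 0.034
```

Run:
```python
from h import *
st()
p=env.get_image("scene"); save(p,"s5.png",5,(160,280,220,370)); st()
```

```text
t 6.85 pos [ 0.4799 -0.0979  0.0839] yaw 47.9 tilt [ 0.    -1.     0.001] F [  6.7  -1.3 -13.8] w 0.034
t 6.9 pos [ 0.4798 -0.0979  0.0838] yaw 48.4 tilt [ 0.    -1.     0.001] F [  6.2   0.3 -14.2] w 0.0337
```

View pics/s5.png

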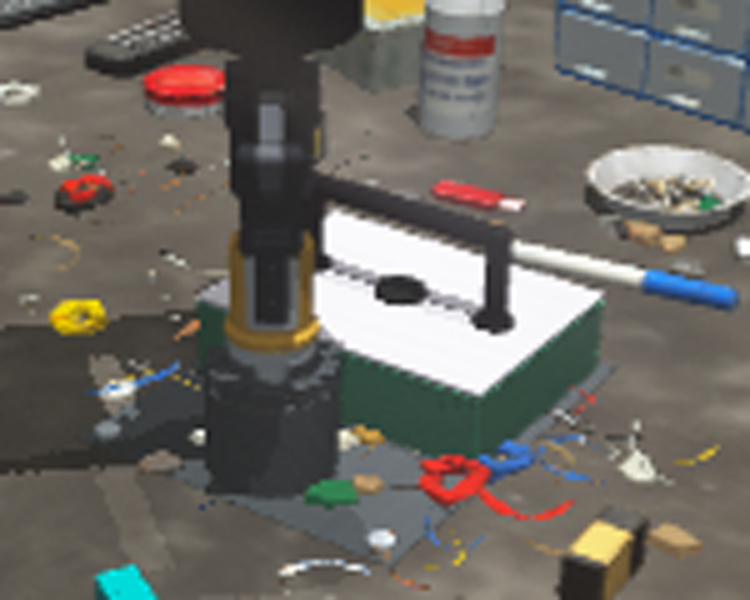

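Request:
carry_out(
  plan=[
    [[0, 0, 0], [0, -10, 0], 0.03],
    [[0, 0, 0], [0, -10, 0], 0.03],
    [[0, 0, 0], [0, -10, 0], 0.03],
    [[0, 0, 0], [0, -10, 0], 0.03],
    [[0, 0, 0], [0, -5, 0], 0.03],
    [[0, 0, 0], [0, 0, 0], 0.03],
  ],
)

```text
time_s: 7.65
position: [0.4799, -0.0978, 0.0839]
tool_rot: [[-0.047, -0.0, -0.999], [0.999, 0.001, -0.047], [0.001, -1.0, 0.0]]
ft_force: [7.5, 1.1, -14.1]
grip_width: 0.0336
```

Run:
```python
from h import *
st()
p=env.get_image("scene"); save(p,"s6.png",3,(160,280,200,390)); 
p=env.get_image("top"); save(p,"t6.png",5,(155,250,230,380));
```

```text
t 7.65 pos [ 0.4799 -0.0978  0.0839] yaw 92.7 tilt [ 0.001 -1.     0.   ] F [  7.5   1.1 -14.1] w 0.0336
```

View pics/s6.png

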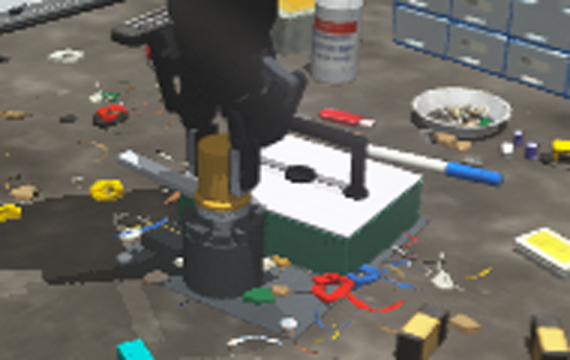

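View pics/t6.png

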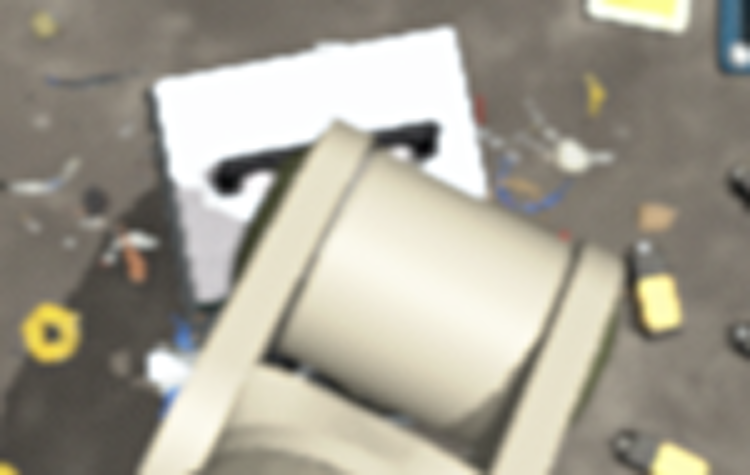

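Request:
carry_out(
  plan=[
    [[0, 0.005, 0], [0, 0, 0], 0.03],
    [[0, 0.005, 0], [0, 0, 0], 0.03],
    [[0, 0.0035, 0], [0, 0, 0], 0.03],
    [[0, 0, 0], [0, 0, 0], 0.03],
  ],
)

```text
time_s: 8.25
position: [0.4799, -0.0978, 0.0709]
tool_rot: [[-0.046, 0.0, -0.999], [0.999, 0.0, -0.046], [0.0, -1.0, -0.0]]
ft_force: [6.1, 1.7, -9.6]
grip_width: 0.0337
```

Run:
```python
from h import *
st()
```

```text
t 8.25 pos [ 0.4799 -0.0978  0.0709] yaw 92.6 tilt [ 0. -1. -0.] F [ 6.1  1.7 -9.6] w 0.0337
```

Request:
carry_out(
  plan=[
    [[0, 0, 0], [0, 0, 0], 0.0854],
    [[0, 0, 0], [0, 0, 0], 0.0854],
    [[0, 0, 0], [0, 0, 0], 0.0854],
    [[0, 0, 0], [0, 0, 0], 0.0854],
    [[0, -0.03, 0], [0, 0, 0], 0.0854],
    [[0, -0.04, 0], [0, 0, 0], 0.0854],
    [[0, -0.03, 0], [0, 0, 0], 0.0854],
  ],
)

```text
time_s: 9.12
position: [0.4797, -0.098, 0.1729]
tool_rot: [[-0.046, 0.001, -0.999], [0.999, -0.0, -0.046], [-0.0, -1.0, -0.001]]
ft_force: [-0.5, -0.2, 0.5]
grip_width: 0.0854
```

Run:
```python
from h import *
st()
p=env.get_image("scene"); save(p,"s7.png",5,(170,280,220,370)); 
a=plan([.56,-.081,.165],12.3,jaw=.0854)
plan(boxT(BOX,[(0,0,.071)])[0],12.3,start=a,step=.03)
```

```text
t 9.12 pos [ 0.4797 -0.098   0.1729] yaw 92.6 tilt [-0.    -1.    -0.001] F [-0.5 -0.2  0.5] w 0.0854
[ [[0.0015, 0.0013, -0.0089], [0.0, 8.9, 0.0], 0.0854], [[0.0029, 0.0013, -0.0085], [0.0, 8.9, 0.0], 0.0854], [[0.0042, 0.0013, -0.0079], [0.0, 8.9, 0.0], 0.0854], [[0.0054, 0.0013, -0.0072], [0.0, 8.9, 0.0], 0.0854], [[0.0064, 0.0013, -0.0063], [0.0, 8.9, 0.0], 0.0854], [[0.0073, 0.0013, -0.0052], [0.0, 8.9, 0.0], 0.0854], [[0.008, 0.0013, -0.0041], [0.0, 8.9, 0.0], 0.0854], [[0.0086, 0.0013, -0.0027], [0.0, 8.9, 0.0], 0.0854] ]
[ [[0.0089, 0.0013, -0.0014], [0.0, 8.9, 0.0], 0.0854] ]
[ [[0.0058, 0.0235, 0.0001], [0.1, 0.1, 0.1], 0.0854], [[0.0058, 0.0235, 0.0001], [0.1, 0.1, 0.1], 0.0854], [[0.0058, 0.0236, -0.0], [0.1, 0.1, 0.1], 0.0854], [[0.0059, 0.0235, -0.0], [0.1, 0.1, 0.1], 0.0854] ]
```

View pics/s7.png

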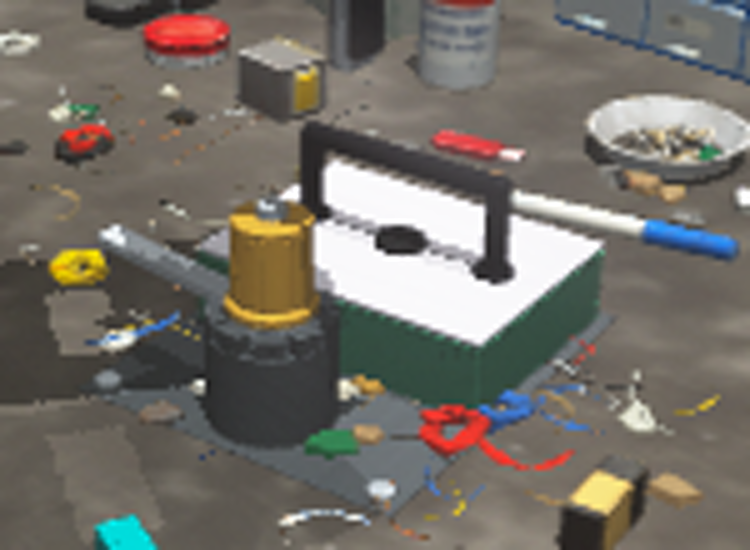

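Request:
carry_out(
  plan=[
    [[0.002, 0, -0.009], [0, 10, 0], 0.0854],
    [[0.003, 0, -0.009], [0, 10, 0], 0.0854],
    [[0.005, 0, -0.008], [0, 10, 0], 0.0854],
    [[0.006, 0, -0.007], [0, 10, 0], 0.0854],
    [[0.007, 0, -0.006], [0, 10, 0], 0.0854],
    [[0.008, 0, -0.004], [0, 10, 0], 0.0854],
    [[0.009, 0, -0.003], [0, 10, 0], 0.0854],
    [[0.01, 0, -0.001], [0, 10.3, 0], 0.0854],
  ],
)

```text
time_s: 10.18
position: [0.5525, -0.0795, 0.1711]
tool_rot: [[0.978, -0.0, -0.208], [0.208, 0.0, 0.978], [-0.0, -1.0, 0.0]]
ft_force: [0.6, -0.9, -0.5]
grip_width: 0.0856
```

Run:
```python
from h import *
st()
pt=env.get_image("top"); ps=env.get_image("scene")
for p in (pt,ps):
    for o in env.outline_of("battery_1",p):
        uv=np.array(o["pixel"])[::-1]; print(np.round(uv),round(o["conf"],2),np.round(onz(p,[uv],.018 if p is ps else .026),3), np.median(p["image"][o["mask"]],axis=0))
plan(boxT(BOX,[(0,0,.12)])[0],12.3,n=2)
```

```text
t 10.18 pos [ 0.5525 -0.0795  0.1711] yaw 12.0 tilt [-0. -1.  0.] F [ 0.6 -0.9 -0.5] w 0.0856
[397. 254.] 0.73 [[ 0.419 -0.347  0.026]] [252. 187.  80.]
[383. 225.] 0.68 [[ 0.492 -0.312  0.026]] [184. 171. 128.]
[384. 194.] 0.58 [[ 0.575 -0.314  0.026]] [146.  134.5 115.5]
[363. 211.] 0.58 [[ 0.53  -0.257  0.026]] [170.  161.  124.5]
[360. 289.] 0.46 [[ 0.326 -0.251  0.026]] [ 99. 244. 241.]
[346. 319.] 0.81 [[ 0.418 -0.351  0.018]] [236.5 118.    0. ]
[340. 271.] 0.74 [[ 0.519 -0.254  0.018]] [104.  91.  56.]
[386. 276.] 0.72 [[ 0.573 -0.327  0.018]] [84. 76. 60.]
[245. 287.] 0.65 [[ 0.343 -0.168  0.018]] [ 23.  102.5 102. ]
[358. 293.] 0.61 [[ 0.49  -0.322  0.018]] [92. 75. 52.]
[264. 320.] 0.5 [[ 0.312 -0.261  0.018]] [  0. 207. 207.]
[ [[0.0155, 0.0255, -0.0016], [-0.0, 0.1, -0.0], 0.0854], [[0.0155, 0.0256, -0.0015], [-0.0, 0.1, -0.0], 0.0854] ]
```

Request:
carry_out(
  plan=[
    [[0.031, 0.015, -0.003], [0, 0.3, 0], 0.0854],
    [[0, 0.03, 0], [0, 0, 0], 0.0854],
    [[0, 0.025, 0], [0, 0, 0], 0.0854],
    [[0, 0.02, 0], [0, 0, 0], 0.0854],
    [[0, 0.01, 0], [0, 0, 0], 0.0854],
    [[0, 0, 0], [0, 0, 0], 0.0854],
  ],
)

```text
time_s: 11.12
position: [0.583, -0.076, 0.0712]
tool_rot: [[0.978, -0.001, -0.21], [0.21, 0.0, 0.978], [-0.001, -1.0, 0.0]]
ft_force: [-0.1, 0.0, 0.6]
grip_width: 0.0856
```

Request:
carry_out(
  plan=[
    [[0, 0, 0], [0, 0, 0], 0.006],
    [[0, 0, 0], [0, 0, 0], 0.006],
    [[0, 0, 0], [0, 0, 0], 0.006],
    [[0, 0, 0], [0, 0, 0], 0.006],
    [[0, 0, 0], [0, 0, 0], 0.006],
    [[0, 0, 0], [0, 0, 0], 0.006],
    [[0, 0, 0], [0, 0, 0], 0.006],
  ],
  force=80,
)

```text
time_s: 12.0
position: [0.5834, -0.0759, 0.0717]
tool_rot: [[0.978, 0.001, -0.209], [0.209, -0.0, 0.978], [0.0, -1.0, -0.0]]
ft_force: [-0.8, 1.0, 5.1]
grip_width: 0.0096
```

Run:
```python
from h import *
st()
p=env.get_image("scene"); save(p,"s8.png",5,(160,270,220,370));
```

```text
t 12.0 pos [ 0.5834 -0.0759  0.0717] yaw 12.0 tilt [ 0. -1. -0.] F [-0.8  1.   5.1] w 0.0096
```

View pics/s8.png

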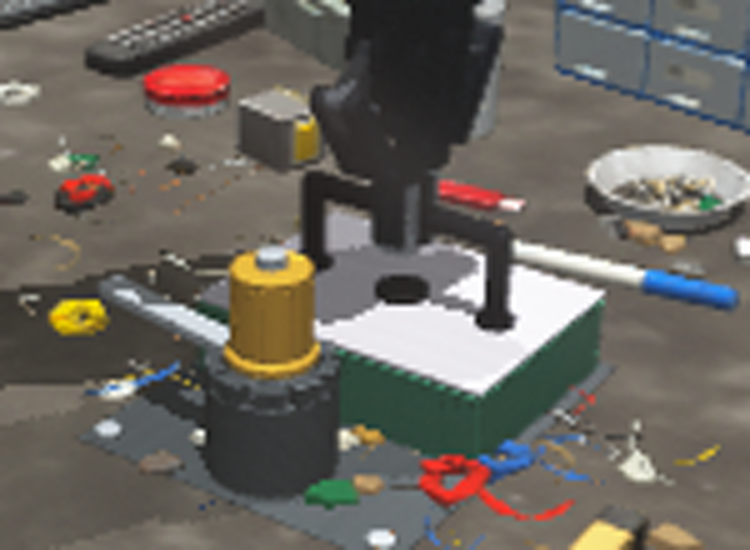

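Request:
carry_out(
  plan=[
    [[0, -0.01, 0], [0, 0, 0], 0.006],
    [[0, -0.02, 0], [0, 0, 0], 0.006],
    [[0, -0.03, 0], [0, 0, 0], 0.006],
    [[0, -0.03, 0], [0, 0, 0], 0.006],
    [[0, -0.02, 0], [0, 0, 0], 0.006],
    [[0, 0, 0], [0, 0, 0], 0.006],
  ],
)

```text
time_s: 12.8
position: [0.5837, -0.0761, 0.1826]
tool_rot: [[0.978, 0.002, -0.208], [0.208, -0.001, 0.978], [0.002, -1.0, -0.001]]
ft_force: [0.4, -0.5, -2.7]
grip_width: 0.0097
```

Run:
```python
from h import *
st()
p=env.get_image("scene"); save(p,"s9.png",3,(110,280,200,400)); 
p=env.get_image("top"); print(onz(p,[[210,137],[169,132],[195,183],[240,222],[230,253]],.0).round(3))
c=[(.6,.235)]; q=boxT([.6,.235,BOX[2]],np.array([(59,79,5),(59,-79,5),(-59,-79,5),(-59,79,5)])/1e3)
uv=proj(p,q); im=p["image"][:,:,::-1].copy(); cv2.polylines(im,[np.int32(uv)],True,(0,0,255)); cv2.imwrite("pics/t9.png",cv2.resize(im[90:300,120:400],None,fx=2.7,fy=2.7))
plan([.6,.235,.175],12.3,jaw=.006,step=.04)
```

```text
t 12.8 pos [ 0.5837 -0.0761  0.1826] yaw 12.0 tilt [ 0.002 -1.    -0.001] F [ 0.4 -0.5 -2.7] w 0.0097
[[0.726 0.16  0.   ]
 [0.737 0.275 0.   ]
 [0.596 0.194 0.   ]
 [0.493 0.068 0.   ]
 [0.409 0.091 0.   ]]
[ [[0.0102, 0.0007, 0.0375], [-0.0, -0.0, -0.0], 0.006], [[0.0102, 0.0007, 0.0376], [-0.0, -0.0, -0.0], 0.006], [[0.0102, 0.0007, 0.0375], [-0.0, -0.0, -0.0], 0.006], [[0.0102, 0.0007, 0.0376], [-0.0, -0.0, -0.0], 0.006], [[0.0102, 0.0006, 0.0375], [-0.0, -0.0, -0.0], 0.006], [[0.0102, 0.0007, 0.0376], [-0.0, -0.0, -0.0], 0.006], [[0.0101, 0.0007, 0.0375], [-0.0, -0.0, -0.0], 0.006], [[0.0102, 0.0007, 0.0376], [-0.0, -0.0, -0.0], 0.006] ]
```

View pics/s9.png

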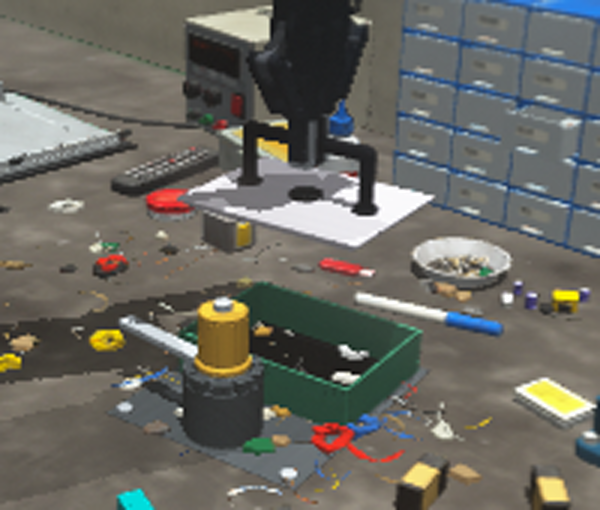

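View pics/t9.png

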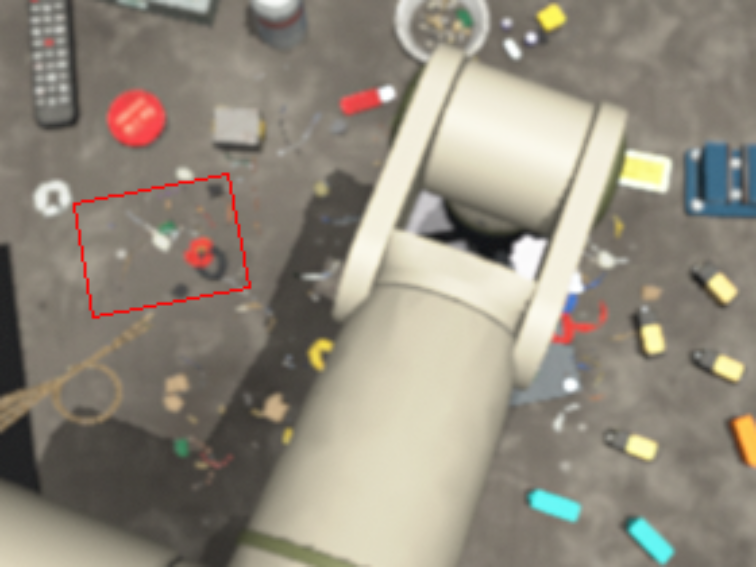

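Request:
carry_out(
  plan=[
    [[0.009, 0, 0.037], [0, 0, 0], 0.006],
    [[0.009, 0, 0.037], [0, 0, 0], 0.006],
    [[0.009, 0, 0.037], [0, 0, 0], 0.006],
    [[0.009, 0, 0.037], [0, 0, 0], 0.006],
    [[0.009, 0, 0.037], [0, 0, 0], 0.006],
    [[0.009, 0.01, 0.037], [0, 0, 0], 0.006],
    [[0.009, 0.02, 0.037], [0, 0, 0], 0.006],
    [[0.009, 0.02, 0.037], [0, 0, 0], 0.006],
  ],
  force=100,
)

```text
time_s: 13.9
position: [0.5914, 0.2297, 0.1293]
tool_rot: [[0.978, -0.002, -0.208], [0.208, -0.0, 0.978], [-0.002, -1.0, -0.0]]
ft_force: [0.4, -0.6, -2.6]
grip_width: 0.0087
```

Run:
```python
from h import *
st()
plan([.59,.23,.034],None,jaw=.006,step=.025)
```

```text
t 13.9 pos [0.5914 0.2297 0.1293] yaw 12.0 tilt [-0.002 -1.    -0.   ] F [ 0.4 -0.6 -2.6] w 0.0087
[ [[-0.0003, 0.0238, 0.0002], [0.0, 0.0, 0.0], 0.006], [[-0.0002, 0.0238, 0.0001], [0.0, 0.0, 0.0], 0.006], [[-0.0003, 0.0238, 0.0002], [0.0, 0.0, 0.0], 0.006], [[-0.0003, 0.0239, 0.0001], [0.0, 0.0, 0.0], 0.006] ]
```

Request:
carry_out(
  plan=[
    [[0, 0.03, 0], [0, 0, 0], 0.006],
    [[0, 0.03, 0], [0, 0, 0], 0.006],
    [[0, 0.02, 0], [0, 0, 0], 0.006],
    [[0, 0.008, 0], [0, 0, 0], 0.006],
    [[0, 0, 0], [0, 0, 0], 0.006],
  ],
)

```text
time_s: 14.52
position: [0.5917, 0.2285, 0.0427]
tool_rot: [[0.978, -0.001, -0.208], [0.208, -0.0, 0.978], [-0.001, -1.0, 0.0]]
ft_force: [1.0, -0.7, -2.2]
grip_width: 0.0091
```

Run:
```python
from h import *
st()
```

```text
t 14.53 pos [0.5917 0.2285 0.0427] yaw 12.0 tilt [-0.001 -1.     0.   ] F [ 1.  -0.7 -2.2] w 0.0091
```

Request:
carry_out(
  plan=[
    [[0, 0.005, 0], [0, 0, 0], 0.006],
    [[0, 0.003, 0], [0, 0, 0], 0.006],
    [[0, 0.001, 0], [0, 0, 0], 0.006],
    [[0, 0, 0], [0, 0, 0], 0.006],
  ],
)

```text
time_s: 15.02
position: [0.5935, 0.2288, 0.0362]
tool_rot: [[0.978, 0.005, -0.208], [0.208, 0.001, 0.978], [0.005, -1.0, -0.0]]
ft_force: [1.9, -0.1, 6.8]
grip_width: 0.0086
```

Run:
```python
from h import *
st()
```

```text
t 15.03 pos [0.5935 0.2288 0.0362] yaw 12.0 tilt [ 0.005 -1.    -0.   ] F [ 1.9 -0.1  6.8] w 0.0086
```

Request:
carry_out(
  plan=[
    [[0, 0, 0], [0, 0, 0], 0.05],
    [[0, 0, 0], [0, 0, 0], 0.05],
    [[0, 0, 0], [0, 0, 0], 0.05],
    [[0, -0.02, 0], [0, 0, 0], 0.05],
    [[0, -0.05, 0], [0, 0, 0], 0.05],
    [[0, -0.05, 0], [0, 0, 0], 0.05],
    [[0, -0.03, 0], [0, 0, 0], 0.05],
    [[0, 0, 0], [0, 0, 0], 0.05],
  ],
)

```text
time_s: 16.02
position: [0.5927, 0.2288, 0.1867]
tool_rot: [[0.978, 0.005, -0.208], [0.208, 0.001, 0.978], [0.005, -1.0, -0.0]]
ft_force: [0.4, -0.1, -0.2]
grip_width: 0.05
```

Run:
```python
from h import *
st()
p=env.get_image("scene"); save(p,"s10.png",1.4)
p=env.get_image("top"); save(p,"t10.png",6,(175,275,330,420)); np.save("top1.npy",p["image"])
for k in range(1):
    for o in env.outline_of("battery_1",p):
        uv=np.array(o["pixel"])[::-1]; print(np.round(uv),round(o["conf"],2),np.round(onz(p,[uv],.026),3),o["mask"].sum())
```

```text
t 16.02 pos [0.5927 0.2288 0.1867] yaw 12.0 tilt [ 0.005 -1.    -0.   ] F [ 0.4 -0.1 -0.2] w 0.05
[354. 256.] 0.73 [[ 0.409 -0.234  0.026]] 114
[363. 290.] 0.73 [[ 0.322 -0.259  0.026]] 142
[384. 221.] 0.67 [[ 0.503 -0.314  0.026]] 139
[397. 256.] 0.61 [[ 0.414 -0.349  0.026]] 172
[385. 192.] 0.44 [[ 0.582 -0.318  0.026]] 191
```

View pics/s10.png

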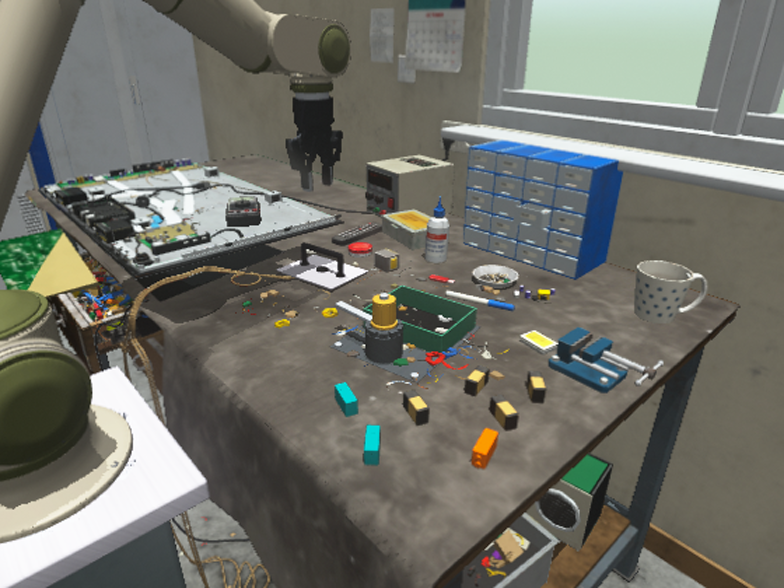

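View pics/t10.png

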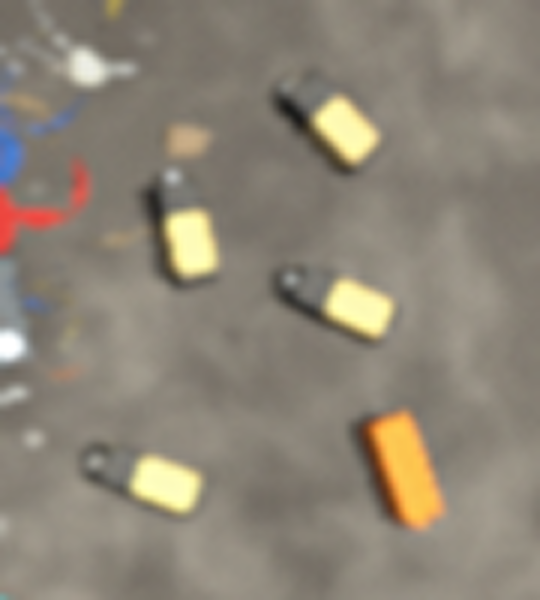

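```bash
cat >> h.py <<'E'
def batts(p,name=None,roi=(150,330,300,450)):
    r0,r1,c0,c1=roi; S=8
    im=p["image"][r0:r1,c0:c1].astype(np.float32)
    big=cv2.resize(im,None,fx=S,fy=S,interpolation=cv2.INTER_CUBIC)
    R,G,B=big[...,0],big[...,1],big[...,2]
    m=((np.minimum(R,G)-B>48)&(G>110)&(R-G<75)).astype(np.uint8)
    n,lab,stt,cen=cv2.connectedComponentsWithStats(m)
    out=[]
    vis=cv2.resize(p["image"][r0:r1,c0:c1][:,:,::-1],None,fx=6,fy=6,interpolation=cv2.INTER_CUBIC)
    for i in range(1,n):
        if stt[i,4]<45*S*S or stt[i,4]>160*S*S: continue
        cs,_=cv2.findContours((lab==i).astype(np.uint8),cv2.RETR_EXTERNAL,cv2.CHAIN_APPROX_NONE)
        rect=cv2.minAreaRect(cs[0]); bx=cv2.boxPoints(rect)
        uv=(bx+.5)/S-.5+[c0,r0]; W=onz(p,uv,.026)[:,:2]
        e=[np.linalg.norm(W[(k+1)%4]-W[k]) for k in range(4)]
        L,Wd=max(e[0],e[1]),min(e[0],e[1])
        k=0 if e[0]>e[1] else 1
        ax=(W[(k+1)%4]-W[k])/e[k]; c=W.mean(0)
        # dark side: sample grey on both ends
        g=[]
        for s in (1,-1):
            q=np.r_[c+s*ax*(L/2+.008),.026]; u,v=proj(p,[q])[0]; g.append(float(p["image"][int(round(v)),int(round(u))].mean()))
        if g[0]>g[1]: ax=-ax   # ax -> towards terminals
        far=c-ax*L/2; ctr=far+ax*.023
        yaw=np.degrees(np.arctan2(ax[1],ax[0]))
        out.append((ctr,yaw)); 
        print("tan c",np.round(c,4),"L,W",np.round([L,Wd],4),"g",np.round(g),"ctr",np.round(ctr,4),"yaw",round(yaw,1))
        P=boxT([ctr[0],ctr[1],np.radians(yaw)],np.array([(23,9,26),(23,-9,26),(-23,-9,26),(-23,9,26),(25,0,26)])/1e3)
        u=((proj(p,P)-[c0,r0])+.5)*6-.5
        cv2.polylines(vis,[np.int32(u[:4])],True,(0,0,255)); cv2.circle(vis,tuple(np.int32(u[4]).tolist()),2,(255,0,0),-1)
    if name:
        h=min(vis.shape[0],600); cv2.imwrite("pics/"+name,vis[:,:800])
    return out
E
python3 - <<'E'
from h import *
p=env.get_image("top"); batts(p,"t11.png",(180,275,330,415))
E
```

```text
tan c [ 0.5705 -0.3228] L,W [0.0279 0.0194] g [130. 119.] ctr [ 0.5771 -0.3166] yaw 43.1
tan c [ 0.5181 -0.2539] L,W [0.0284 0.0205] g [124. 118.] ctr [ 0.5267 -0.2519] yaw 13.3
tan c [ 0.4913 -0.3282] L,W [0.0283 0.0193] g [142. 122.] ctr [ 0.4949 -0.3201] yaw 66.2
tan c [ 0.421  -0.3506] L,W [0.0499 0.0188] g [139. 128.] ctr [ 0.4192 -0.3512] yaw 15.8
tan c [ 0.4119 -0.2431] L,W [0.0289 0.0196] g [134. 124.] ctr [ 0.4146 -0.235 ] yaw 71.7
```

View pics/t11.png

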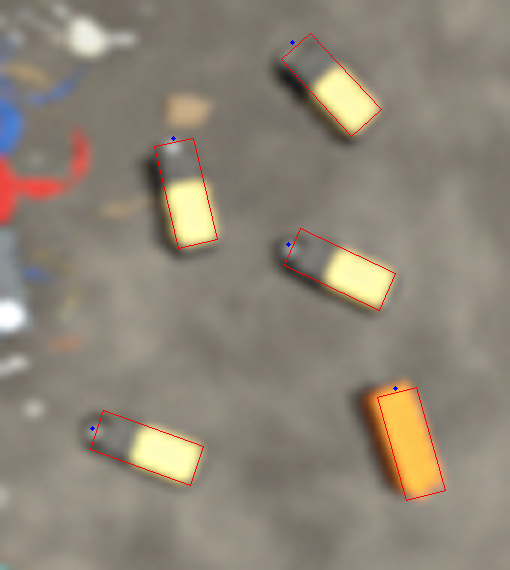

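Run:
```python
from h import *
st(); plan([.5267,-.2519,.12],-76.7,jaw=.045,step=.054)
```

```text
t 16.23 pos [0.5914 0.2285 0.1827] yaw 12.0 tilt [-0.003 -1.     0.   ] F [ 0.2 -0.1 -0.4] w 0.0502
[ [[-0.0163, 0.0063, -0.0456], [0.0, 8.9, -0.0], 0.045], [[-0.0091, 0.0063, -0.0476], [0.0, 8.9, -0.0], 0.045], [[-0.0016, 0.0063, -0.0485], [0.0, 8.9, -0.0], 0.045], [[0.0059, 0.0063, -0.0481], [0.0, 8.9, -0.0], 0.045], [[0.0133, 0.0063, -0.0466], [0.0, 8.9, -0.0], 0.045], [[0.0204, 0.0064, -0.044], [0.0, 8.9, -0.0], 0.045], [[0.0269, 0.0063, -0.0403], [0.0, 8.9, -0.0], 0.045], [[0.0328, 0.0063, -0.0357], [0.0, 8.9, -0.0], 0.045] ]
[ [[0.0379, 0.0063, -0.0301], [0.0, 8.9, -0.0], 0.045], [[0.0422, 0.0063, -0.0239], [0.0, 8.9, -0.0], 0.045] ]
```

Request:
carry_out(
  plan=[
    [[-0.016, 0.004, -0.046], [0, 9, 0], 0.045],
    [[-0.009, 0.004, -0.048], [0, 9, 0], 0.045],
    [[-0.002, 0.004, -0.048], [0, 9, 0], 0.045],
    [[0.006, 0.004, -0.048], [0, 9, 0], 0.045],
    [[0.013, 0.004, -0.047], [0, 9, 0], 0.045],
    [[0.02, 0.004, -0.044], [0, 9, 0], 0.045],
    [[0.027, 0.008, -0.04], [0, 9, 0], 0.045],
    [[0.033, 0.008, -0.036], [0, 9, 0], 0.045],
  ],
)

```text
time_s: 17.23
position: [0.5369, -0.1571, 0.143]
tool_rot: [[0.496, -0.002, 0.868], [-0.868, 0.001, 0.496], [-0.002, -1.0, -0.001]]
ft_force: [0.5, 0.4, 0.4]
grip_width: 0.045
```

Request:
carry_out(
  plan=[
    [[0.038, 0.012, -0.03], [0, 9, 0], 0.045],
    [[0.042, 0.012, -0.024], [0, 8, 0], 0.045],
    [[0, 0, 0], [0, 0, 0], 0.045],
    [[0, 0, 0], [0, 0, 0], 0.045],
  ],
)

```text
time_s: 17.73
position: [0.5232, -0.2509, 0.1196]
tool_rot: [[0.226, -0.001, 0.974], [-0.974, 0.001, 0.226], [-0.001, -1.0, -0.001]]
ft_force: [0.2, -0.6, 0.0]
grip_width: 0.0451
```

Run:
```python
from h import *
st(); plan([.5267,-.2519,.004],-76.7,jaw=.045,step=.025)
p=env.get_image("scene"); save(p,"s12.png",4,(170,320,220,400))
```

```text
t 17.73 pos [ 0.5232 -0.2509  0.1196] yaw -76.9 tilt [-0.001 -1.    -0.001] F [ 0.2 -0.6  0. ] w 0.0451
[ [[0.0004, 0.0231, 0.0007], [0.0, -0.0, -0.0], 0.045], [[0.0004, 0.0231, 0.0006], [0.0, -0.0, -0.0], 0.045], [[0.0004, 0.0232, 0.0007], [0.0, -0.0, -0.0], 0.045], [[0.0004, 0.0231, 0.0007], [0.0, -0.0, -0.0], 0.045], [[0.0004, 0.0231, 0.0006], [0.0, -0.0, -0.0], 0.045] ]
```

View pics/s12.png

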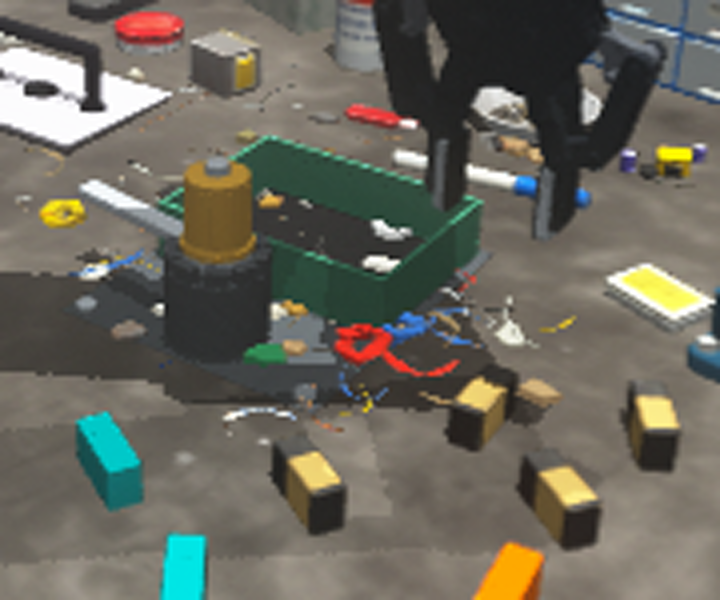

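Request:
carry_out(
  plan=[
    [[0.002, 0.03, 0.0035], [0, 0, 0], 0.045],
    [[0, 0.035, 0], [0, 0, 0], 0.045],
    [[0, 0.03, 0], [0, 0, 0], 0.045],
    [[0, 0.015, 0], [0, 0, 0], 0.045],
    [[0, 0.0055, 0], [0, 0, 0], 0.045],
    [[0, 0, 0], [0, 0, 0], 0.012],
    [[0, 0, 0], [0, 0, 0], 0.012],
    [[0, 0, 0], [0, 0, 0], 0.012],
  ],
  force=45,
)

```text
time_s: 18.77
position: [0.5278, -0.2529, 0.0059]
tool_rot: [[0.225, 0.002, 0.974], [-0.974, -0.001, 0.225], [0.002, -1.0, 0.002]]
ft_force: [-0.5, 0.6, 6.0]
grip_width: 0.0166
```

Request:
carry_out(
  plan=[
    [[0, 0, 0], [0, 0, 0], 0.012],
    [[0, 0, 0], [0, 0, 0], 0.012],
    [[0, -0.01, 0], [0, 0, 0], 0.012],
    [[0, -0.03, 0], [0, 0, 0], 0.012],
    [[0, -0.04, 0], [0, 0, 0], 0.012],
    [[0, -0.03, 0], [0, 0, 0], 0.012],
    [[0, 0, 0], [0, 0, 0], 0.012],
  ],
)

```text
time_s: 19.65
position: [0.528, -0.2532, 0.1174]
tool_rot: [[0.226, 0.004, 0.974], [-0.974, -0.003, 0.226], [0.004, -1.0, 0.003]]
ft_force: [-0.4, -0.8, -0.3]
grip_width: 0.0164
```

Run:
```python
from h import *
st()
p=env.get_image("scene"); save(p,"s13.png",4,(170,320,220,400))
a=plan(boxT(BOX,[(.0275,-.037,.11)])[0],-77.7,jaw=.012,step=.04)
b=plan(boxT(BOX,[(.0275,-.037,.010)])[0],-77.7,jaw=.012,step=.03,start=a)
```

```text
t 19.65 pos [ 0.528  -0.2532  0.1174] yaw -77.0 tilt [ 0.004 -1.     0.003] F [-0.4 -0.8 -0.3] w 0.0164
[ [[-0.0245, 0.0011, 0.0242], [-0.0, 0.1, 0.0], 0.012], [[-0.0245, 0.0011, 0.0242], [-0.0, 0.1, 0.0], 0.012], [[-0.0245, 0.0011, 0.0242], [-0.0, 0.1, 0.0], 0.012], [[-0.0246, 0.0011, 0.0241], [-0.0, 0.1, 0.0], 0.012], [[-0.0246, 0.0011, 0.024], [-0.0, 0.1, 0.0], 0.012] ]
[ [[-0.0, 0.025, -0.0], [-0.0, 0.1, 0.0], 0.012], [[-0.0001, 0.025, -0.0], [-0.0, 0.1, 0.0], 0.012], [[-0.0, 0.025, -0.0], [-0.0, 0.1, 0.0], 0.012], [[-0.0, 0.025, -0.0], [-0.0, 0.1, 0.0], 0.012] ]
```

View pics/s13.png

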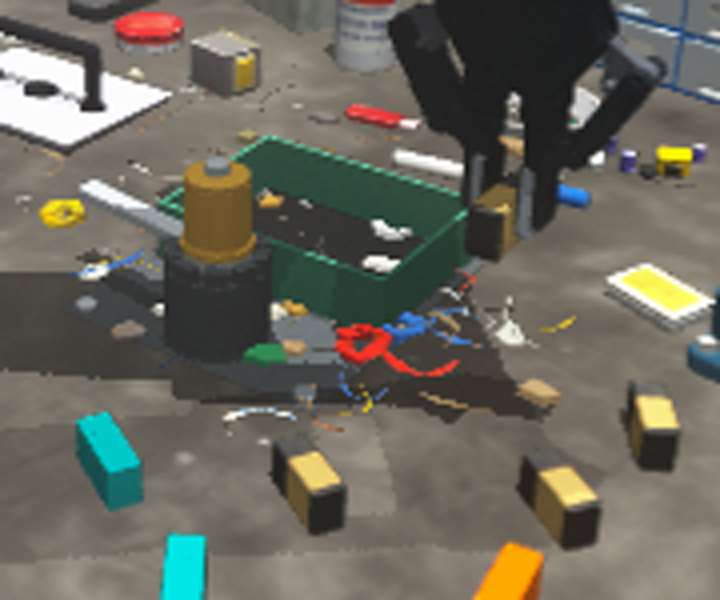

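Request:
carry_out(
  plan=[
    [[-0.031, 0, 0.03], [0, 0.5, 0], 0.012],
    [[-0.031, 0, 0.03], [0, 0.2, 0], 0.012],
    [[-0.031, 0, 0.03], [0, 0, 0], 0.012],
    [[-0.03, 0, 0.03], [0, 0, 0], 0.012],
    [[0, 0, 0], [0, 0, 0], 0.012],
    [[0, 0, 0], [0, 0, 0], 0.012],
  ],
)

```text
time_s: 20.45
position: [0.617, -0.1068, 0.1137]
tool_rot: [[0.214, -0.002, 0.977], [-0.977, 0.0, 0.214], [-0.001, -1.0, -0.002]]
ft_force: [-0.5, -0.1, -0.6]
grip_width: 0.0167
```

Run:
```python
from h import *
st()
b=plan(boxT(BOX,[(.0275,-.037,.013)])[0],-77.7,jaw=.012,step=.03)
```

```text
t 20.45 pos [ 0.617  -0.1068  0.1137] yaw -77.7 tilt [-0.001 -1.    -0.002] F [-0.5 -0.1 -0.6] w 0.0167
[ [[-0.0001, 0.0252, 0.0003], [0.0, 0.0, -0.0], 0.012], [[-0.0, 0.0251, 0.0003], [0.0, 0.0, -0.0], 0.012], [[-0.0001, 0.0252, 0.0002], [0.0, 0.0, -0.0], 0.012], [[-0.0001, 0.0252, 0.0003], [0.0, 0.0, -0.0], 0.012] ]
```

Request:
carry_out(
  plan=[
    [[0, 0.03, 0.001], [0, 0, 0], 0.012],
    [[0, 0.03, 0], [0, 0, 0], 0.012],
    [[0, 0.025, 0], [0, 0, 0], 0.012],
    [[0, 0.015, 0], [0, 0, 0], 0.012],
    [[0, 0, 0], [0, 0, 0], 0.012],
    [[0, 0, 0], [0, 0, 0], 0.032],
    [[0, 0, 0], [0, 0, 0], 0.032],
    [[0, 0, 0], [0, 0, 0], 0.032],
  ],
)

```text
time_s: 21.45
position: [0.6189, -0.1063, 0.0155]
tool_rot: [[0.214, 0.001, 0.977], [-0.977, -0.0, 0.214], [0.001, -1.0, 0.001]]
ft_force: [-0.5, -0.1, -0.5]
grip_width: 0.0319
```

Request:
carry_out(
  plan=[
    [[0, -0.02, 0], [0, 0, 0], 0.032],
    [[0, -0.04, 0], [0, 0, 0], 0.032],
    [[0, -0.04, 0], [0, 0, 0], 0.045],
    [[0, 0, 0], [0, 0, 0], 0.045],
  ],
)

```text
time_s: 21.95
position: [0.62, -0.1067, 0.1184]
tool_rot: [[0.214, 0.006, 0.977], [-0.977, -0.002, 0.214], [0.004, -1.0, 0.006]]
ft_force: [0.4, 0.1, 0.0]
grip_width: 0.0449
```

Run:
```python
from h import *
st()
p=env.get_image("scene"); save(p,"s14.png",4,(170,320,220,400))
p=env.get_image("top"); o=batts(p,None,(180,275,330,415))
a=plan([.4949,-.3201,.12],-23.8,jaw=.045,step=.04)
```

```text
t 21.95 pos [ 0.62   -0.1067  0.1184] yaw -77.7 tilt [ 0.004 -1.     0.006] F [0.4 0.1 0. ] w 0.0449
tan c [ 0.5705 -0.3228] L,W [0.0277 0.0191] g [126. 117.] ctr [ 0.5771 -0.3165] yaw 43.7
tan c [ 0.4913 -0.3282] L,W [0.028  0.0194] g [136. 120.] ctr [ 0.4951 -0.32  ] yaw 64.8
tan c [ 0.421  -0.3506] L,W [0.0498 0.0188] g [135. 127.] ctr [ 0.4192 -0.3511] yaw 15.8
tan c [ 0.412  -0.2431] L,W [0.0287 0.0193] g [132. 121.] ctr [ 0.4148 -0.2349] yaw 71.0
[ [[0.0261, -0.0007, -0.0238], [-0.0, -7.7, 0.0], 0.045], [[0.0227, -0.0008, -0.027], [-0.0, -7.7, 0.0], 0.045], [[0.0188, -0.0007, -0.0299], [-0.0, -7.7, 0.0], 0.045], [[0.0147, -0.0008, -0.0321], [-0.0, -7.7, 0.0], 0.045], [[0.0102, -0.0007, -0.0337], [-0.0, -7.7, 0.0], 0.045], [[0.0056, -0.0008, -0.0349], [-0.0, -7.7, 0.0], 0.045], [[0.0009, -0.0007, -0.0353], [-0.0, -7.7, 0.0], 0.045] ]
```

View pics/s14.png

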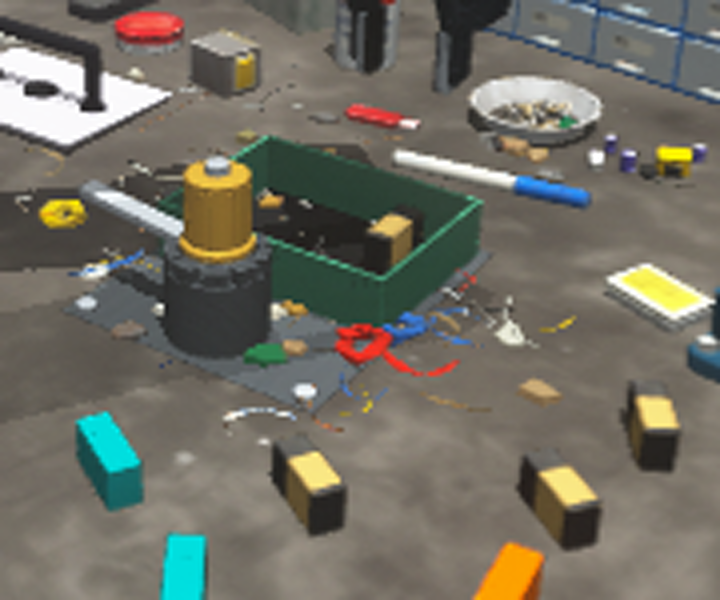

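Request:
carry_out(
  plan=[
    [[0.026, 0, -0.024], [0, -7.6, 0], 0.045],
    [[0.023, 0, -0.027], [0, -7.6, 0], 0.045],
    [[0.019, 0, -0.03], [0, -7.6, 0], 0.045],
    [[0.015, 0, -0.032], [0, -7.6, 0], 0.045],
    [[0.01, 0, -0.034], [0, -7.6, 0], 0.045],
    [[0.006, 0, -0.035], [0, -7.6, 0], 0.045],
    [[0.001, 0, -0.035], [0, -7.6, 0], 0.045],
    [[0, 0, 0], [0, 0, 0], 0.045],
  ],
)

```text
time_s: 23.05
position: [0.4928, -0.3218, 0.1135]
tool_rot: [[0.909, -0.002, 0.417], [-0.417, 0.002, 0.909], [-0.002, -1.0, 0.001]]
ft_force: [0.6, 0.6, -0.2]
grip_width: 0.045
```

Run:
```python
from h import *
env.get_image("scene");st()
p=env.get_image("scene"); save(p,"s15.png",4,(170,320,220,400))
a=plan([.495,-.320,.004],-24.5,jaw=.045,step=.04,n=1)
```

```text
t 23.1 pos [ 0.4935 -0.3206  0.1137] yaw -24.6 tilt [-0.002 -1.     0.001] F [-0.1 -0.3  0. ] w 0.0451
[ [[0.0012, 0.1098, 0.0003], [-0.1, -0.1, -0.1], 0.045] ]
```

View pics/s15.png

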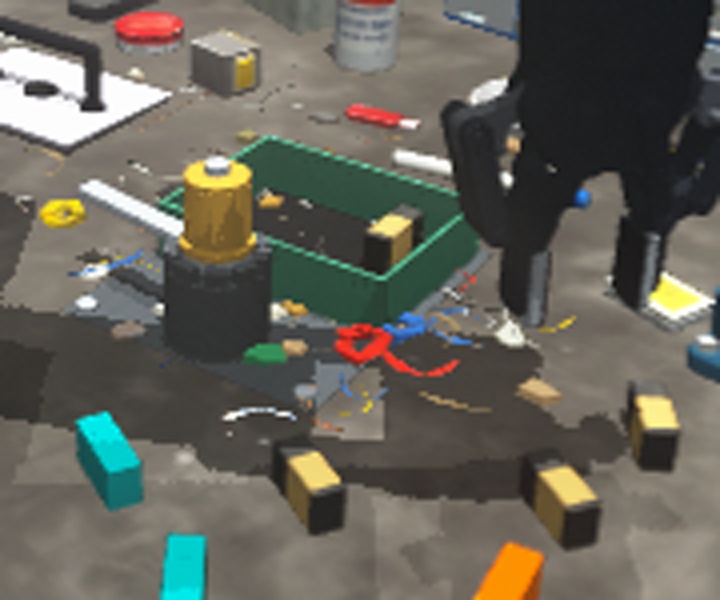

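Request:
carry_out(
  plan=[
    [[0.001, 0.03, 0], [0, 0, 0], 0.045],
    [[0, 0.035, 0], [0, 0, 0], 0.045],
    [[0, 0.028, 0], [0, 0, 0], 0.045],
    [[0, 0.012, 0], [0, 0, 0], 0.045],
    [[0, 0.004, 0], [0, 0, 0], 0.045],
    [[0, 0, 0], [0, 0, 0], 0.012],
    [[0, 0, 0], [0, 0, 0], 0.012],
    [[0, 0, 0], [0, 0, 0], 0.012],
  ],
  force=45,
)

```text
time_s: 24.15
position: [0.4956, -0.3212, 0.0069]
tool_rot: [[0.91, 0.002, 0.414], [-0.414, -0.001, 0.91], [0.002, -1.0, -0.001]]
ft_force: [0.7, 1.0, 6.4]
grip_width: 0.0169
```

Request:
carry_out(
  plan=[
    [[0, 0, 0], [0, 0, 0], 0.012],
    [[0, 0, 0], [0, 0, 0], 0.012],
    [[0, -0.01, 0], [0, 0, 0], 0.012],
    [[0, -0.03, 0], [0, 0, 0], 0.012],
    [[0, -0.04, 0], [0, 0, 0], 0.012],
    [[0, -0.03, 0], [0, 0, 0], 0.012],
    [[0, 0, 0], [0, 0, 0], 0.012],
  ],
)

```text
time_s: 25.02
position: [0.4957, -0.3215, 0.1184]
tool_rot: [[0.91, 0.003, 0.414], [-0.414, -0.003, 0.91], [0.005, -1.0, -0.002]]
ft_force: [-0.1, 0.1, -1.0]
grip_width: 0.0163
```

Run:
```python
from h import *
env.get_image("scene");st()
a=plan(boxT(BOX,[(-.0255,-.037,.115)])[0],-77.7,jaw=.012,step=.04)
```

```text
t 25.07 pos [ 0.4951 -0.3209  0.1165] yaw -24.5 tilt [ 0.001 -1.    -0.001] F [-0.5  0.4 -0.1] w 0.0165
[ [[-0.0033, 0.0002, 0.0357], [-0.0, 8.9, 0.0], 0.012], [[-0.0088, 0.0003, 0.0348], [-0.0, 8.9, 0.0], 0.012], [[-0.014, 0.0002, 0.0331], [-0.0, 8.9, 0.0], 0.012], [[-0.019, 0.0002, 0.0304], [-0.0, 8.9, 0.0], 0.012], [[-0.0235, 0.0003, 0.0272], [-0.0, 8.9, 0.0], 0.012], [[-0.0274, 0.0002, 0.0231], [-0.0, 8.9, 0.0], 0.012] ]
```

Request:
carry_out(
  plan=[
    [[-0.003, 0, 0.036], [0, 9, 0], 0.012],
    [[-0.009, 0, 0.035], [0, 9, 0], 0.012],
    [[-0.014, 0, 0.033], [0, 9, 0], 0.012],
    [[-0.019, 0, 0.03], [0, 9, 0], 0.012],
    [[-0.0235, 0, 0.027], [0, 9, 0], 0.012],
    [[-0.0275, 0, 0.023], [0, 8.2, 0], 0.012],
    [[0, 0, 0], [0, 0, 0], 0.012],
    [[0, 0, 0], [0, 0, 0], 0.012],
  ],
)

```text
time_s: 26.08
position: [0.5659, -0.118, 0.1149]
tool_rot: [[0.215, -0.002, 0.977], [-0.977, 0.0, 0.215], [-0.001, -1.0, -0.002]]
ft_force: [-0.5, -0.3, -0.2]
grip_width: 0.0167
```

Run:
```python
from h import *
env.get_image("scene");st()
a=plan(boxT(BOX,[(-.0255,-.037,.014)])[0],-77.7,jaw=.012,n=1)
p=env.get_image("scene"); save(p,"s16.png",4,(170,320,220,400))
```

```text
t 26.12 pos [ 0.566  -0.1184  0.1151] yaw -77.6 tilt [-0.001 -1.    -0.001] F [-0.2 -0.3  0.8] w 0.0164
[ [[-0.0009, 0.1011, 0.0003], [0.1, 0.1, -0.0], 0.012] ]
```

View pics/s16.png

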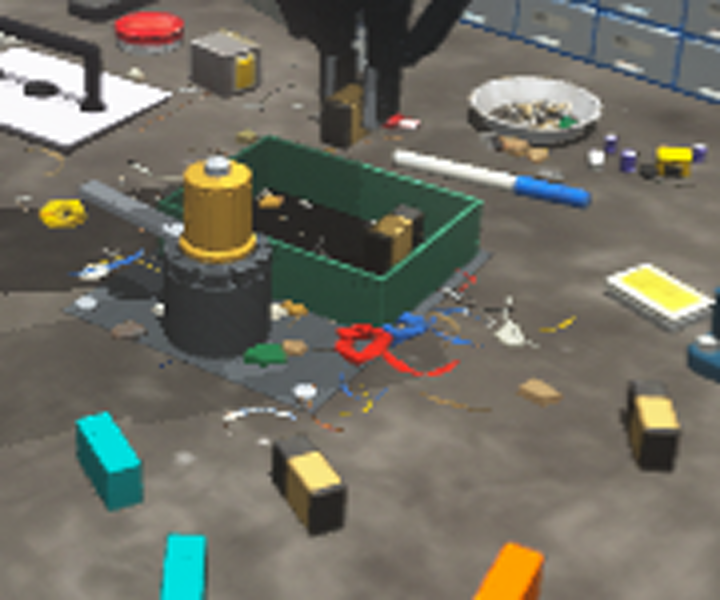

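Run:
```python
from h import *
p=env.get_image("scene")
for c in [(.0275,-.037),(-.0255,-.037)]:
    q=np.array([(.023,.009,.026),(.023,-.009,.026),(-.023,-.009,.026),(-.023,.009,.026)])+[c[0],c[1],.004]
    print(np.round((proj(p,boxT(BOX,q))-[220,170])*4))
```

```text
[[402. 198.]
 [427. 206.]
 [389. 235.]
 [363. 227.]]
[[357. 231.]
 [383. 240.]
 [342. 272.]
 [315. 263.]]
```

Battery 1's top (corners ≈ (402,203),(423,212),(390,240),(368,230)) matches slot 1; slot 2 is free.

Request:
carry_out(
  plan=[
    [[-0.001, 0.03, 0], [0, 0, 0], 0.012],
    [[0, 0.03, 0], [0, 0, 0], 0.012],
    [[0, 0.026, 0], [0, 0, 0], 0.012],
    [[0, 0.015, 0], [0, 0, 0], 0.012],
    [[0, 0, 0], [0, 0, 0], 0.012],
    [[0, 0, 0], [0, 0, 0], 0.032],
    [[0, 0, 0], [0, 0, 0], 0.032],
    [[0, 0, 0], [0, 0, 0], 0.032],
  ],
)

```text
time_s: 27.22
position: [0.5665, -0.1168, 0.0155]
tool_rot: [[0.214, 0.001, 0.977], [-0.977, -0.0, 0.214], [0.001, -1.0, 0.001]]
ft_force: [0.0, -1.0, -0.1]
grip_width: 0.032
```

Request:
carry_out(
  plan=[
    [[0, -0.02, 0], [0, 0, 0], 0.032],
    [[0, -0.04, 0], [0, 0, 0], 0.032],
    [[0, -0.04, 0], [0, 0, 0], 0.045],
    [[0, 0, 0], [0, 0, 0], 0.045],
  ],
)

```text
time_s: 27.72
position: [0.5676, -0.1172, 0.118]
tool_rot: [[0.214, 0.006, 0.977], [-0.977, -0.003, 0.214], [0.004, -1.0, 0.005]]
ft_force: [-0.6, 0.5, -0.8]
grip_width: 0.0452
```

Run:
```python
from h import *
p=env.get_image("scene"); save(p,"s17.png",4,(170,320,220,400)); st()
p=env.get_image("top"); o=batts(p,None,(180,275,330,415))
a=plan([.5771,-.3166,.115],-46.8,jaw=.045,step=.04)
```

```text
t 27.77 pos [ 0.5666 -0.1169  0.1159] yaw -77.7 tilt [ 0.002 -1.     0.002] F [ 0.2  0.7 -0.7] w 0.0448
tan c [ 0.5705 -0.3228] L,W [0.0281 0.0195] g [128. 119.] ctr [ 0.5771 -0.3167] yaw 43.0
tan c [ 0.4211 -0.3506] L,W [0.0498 0.0189] g [139. 129.] ctr [ 0.4192 -0.3511] yaw 15.8
tan c [ 0.4119 -0.2431] L,W [0.029  0.0196] g [135. 126.] ctr [ 0.4146 -0.235 ] yaw 71.6
[ [[0.033, -0.0001, -0.0053], [0.0, -5.1, -0.0], 0.045], [[0.0323, -0.0, -0.0082], [0.0, -5.1, -0.0], 0.045], [[0.0315, -0.0001, -0.0111], [0.0, -5.1, -0.0], 0.045], [[0.0304, -0.0, -0.0138], [0.0, -5.1, -0.0], 0.045], [[0.029, -0.0001, -0.0165], [0.0, -5.1, -0.0], 0.045], [[0.0275, -0.0, -0.019], [0.0, -5.1, -0.0], 0.045] ]
```

View pics/s17.png

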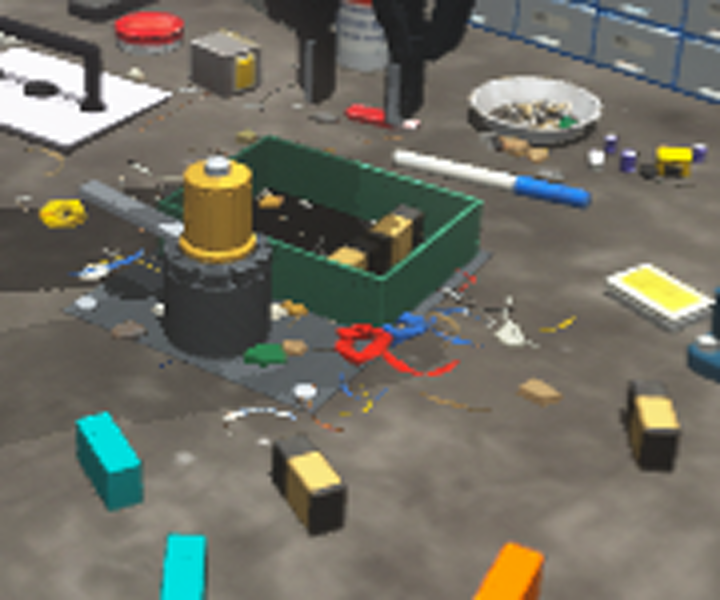

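Two batteries are in the box, at (400,235) and (350,258). Now the one at (0.577,-0.317).

Request:
carry_out(
  plan=[
    [[0.033, 0, -0.005], [0, -5.2, 0], 0.045],
    [[0.032, 0, -0.008], [0, -5.2, 0], 0.045],
    [[0.0315, 0, -0.011], [0, -5.2, 0], 0.045],
    [[0.0305, 0, -0.014], [0, -5.2, 0], 0.045],
    [[0.029, 0, -0.0165], [0, -5.2, 0], 0.045],
    [[0.0275, 0, -0.019], [0, -5, 0], 0.045],
    [[0, 0, 0], [0, 0, 0], 0.045],
    [[0, 0, 0], [0, 0, 0], 0.045],
  ],
)

```text
time_s: 28.82
position: [0.5782, -0.3156, 0.1136]
tool_rot: [[0.686, -0.002, 0.728], [-0.728, 0.002, 0.686], [-0.002, -1.0, -0.0]]
ft_force: [0.3, 0.8, -0.2]
grip_width: 0.0453
```

Run:
```python
from h import *
p=env.get_image("scene"); save(p,"s18.png",4,(170,320,220,400)); st()
a=plan([.5771,-.3166,.005],-46.8,jaw=.045,n=1)
```

```text
t 28.88 pos [ 0.5783 -0.3153  0.114 ] yaw -46.7 tilt [-0.002 -1.    -0.   ] F [-0.1  1.  -0.6] w 0.045
[ [[0.0003, 0.109, -0.0018], [0.0, 0.1, -0.1], 0.045] ]
```

View pics/s18.png

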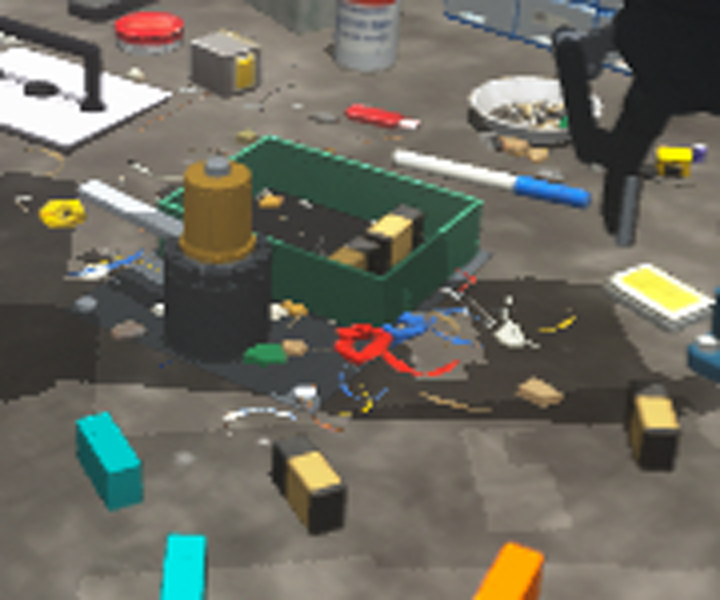

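Request:
carry_out(
  plan=[
    [[0, 0.03, -0.0015], [0, 0, 0], 0.045],
    [[0, 0.035, 0], [0, 0, 0], 0.045],
    [[0, 0.028, 0], [0, 0, 0], 0.045],
    [[0, 0.012, 0], [0, 0, 0], 0.045],
    [[0, 0.004, 0], [0, 0, 0], 0.045],
    [[0, 0, 0], [0, 0, 0], 0.012],
    [[0, 0, 0], [0, 0, 0], 0.012],
    [[0, 0, 0], [0, 0, 0], 0.012],
  ],
  force=45,
)

```text
time_s: 29.88
position: [0.578, -0.3178, 0.007]
tool_rot: [[0.686, 0.002, 0.727], [-0.727, -0.001, 0.686], [0.002, -1.0, 0.0]]
ft_force: [0.0, 1.4, 5.8]
grip_width: 0.0165
```

Request:
carry_out(
  plan=[
    [[0, 0, 0], [0, 0, 0], 0.012],
    [[0, 0, 0], [0, 0, 0], 0.012],
    [[0, -0.01, 0], [0, 0, 0], 0.012],
    [[0, -0.03, 0], [0, 0, 0], 0.012],
    [[0, -0.04, 0], [0, 0, 0], 0.012],
    [[0, -0.03, 0], [0, 0, 0], 0.012],
    [[0, 0, 0], [0, 0, 0], 0.012],
  ],
)

```text
time_s: 30.75
position: [0.5782, -0.3181, 0.1187]
tool_rot: [[0.686, 0.004, 0.727], [-0.727, -0.003, 0.686], [0.005, -1.0, 0.001]]
ft_force: [-0.2, 0.7, -1.2]
grip_width: 0.0165
```

Run:
```python
from h import *
env.get_image("scene");st()
a=plan(boxT(BOX,[(.0275,.037,.115)])[0],-77.7,jaw=.012,step=.045)
```

```text
t 30.8 pos [ 0.5775 -0.3175  0.1166] yaw -46.7 tilt [ 0.001 -1.     0.   ] F [ 1.1  0.1 -1.4] w 0.0163
[ [[-0.0271, 0.0002, 0.0303], [-0.0, 4.4, 0.0], 0.012], [[-0.0293, 0.0002, 0.0282], [-0.0, 4.4, 0.0], 0.012], [[-0.0314, 0.0002, 0.0259], [-0.0, 4.4, 0.0], 0.012], [[-0.0333, 0.0002, 0.0233], [-0.0, 4.4, 0.0], 0.012], [[-0.035, 0.0002, 0.0208], [-0.0, 4.4, 0.0], 0.012], [[-0.0365, 0.0001, 0.018], [-0.0, 4.4, 0.0], 0.012], [[-0.0377, 0.0002, 0.0151], [-0.0, 4.4, 0.0], 0.012] ]
```

Request:
carry_out(
  plan=[
    [[-0.027, 0, 0.03], [0, 4.4, 0], 0.012],
    [[-0.029, 0, 0.028], [0, 4.4, 0], 0.012],
    [[-0.0315, 0, 0.026], [0, 4.4, 0], 0.012],
    [[-0.0335, 0, 0.0235], [0, 4.4, 0], 0.012],
    [[-0.035, 0, 0.021], [0, 4.4, 0], 0.012],
    [[-0.0365, 0, 0.018], [0, 4.4, 0], 0.012],
    [[-0.0375, 0, 0.015], [0, 4.5, 0], 0.012],
    [[0, 0, 0], [0, 0, 0], 0.012],
  ],
)

```text
time_s: 31.8
position: [0.6013, -0.0316, 0.1144]
tool_rot: [[0.218, -0.003, 0.976], [-0.976, 0.001, 0.218], [-0.002, -1.0, -0.003]]
ft_force: [0.4, -1.1, -1.5]
grip_width: 0.0162
```

Run:
```python
from h import *
p=env.get_image("scene"); save(p,"s19.png",4,(170,320,220,400)); p=env.get_image("scene");st()
a=plan(boxT(BOX,[(.0275,.037,.014)])[0],-77.7,jaw=.012,n=1)
```

```text
t 31.9 pos [ 0.6016 -0.0342  0.1148] yaw -77.5 tilt [-0.001 -1.    -0.002] F [ 0.1  0.2 -0.6] w 0.0165
[ [[-0.0002, 0.1008, 0.0007], [0.1, 0.2, -0.0], 0.012] ]
```

View pics/s19.png

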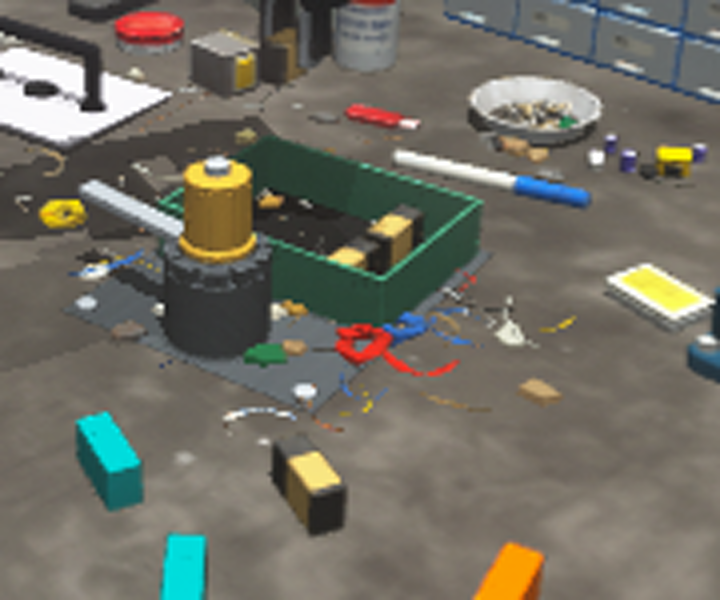

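Request:
carry_out(
  plan=[
    [[0, 0.03, 0.001], [0, 0, 0], 0.012],
    [[0, 0.03, 0], [0, 0, 0], 0.012],
    [[0, 0.026, 0], [0, 0, 0], 0.012],
    [[0, 0.015, 0], [0, 0, 0], 0.012],
    [[0, 0, 0], [0, 0, 0], 0.012],
    [[0, 0, 0], [0, 0, 0], 0.032],
    [[0, 0, 0], [0, 0, 0], 0.032],
    [[0, 0, 0], [0, 0, 0], 0.032],
  ],
)

```text
time_s: 32.9
position: [0.6033, -0.034, 0.0155]
tool_rot: [[0.215, 0.001, 0.977], [-0.977, -0.0, 0.215], [0.001, -1.0, 0.001]]
ft_force: [0.2, 0.3, -0.1]
grip_width: 0.0321
```

Request:
carry_out(
  plan=[
    [[0, -0.02, 0], [0, 0, 0], 0.032],
    [[0, -0.04, 0], [0, 0, 0], 0.032],
    [[0, -0.04, 0], [0, 0, 0], 0.045],
    [[0, -0.02, 0], [0, 0, 0], 0.045],
  ],
)

```text
time_s: 33.4
position: [0.6036, -0.0341, 0.1375]
tool_rot: [[0.215, 0.003, 0.977], [-0.977, -0.001, 0.215], [0.002, -1.0, 0.003]]
ft_force: [-0.1, -0.9, -0.9]
grip_width: 0.0449
```

Run:
```python
from h import *
p=env.get_image("scene"); save(p,"s20.png",4,(170,320,220,400)); st()
p=env.get_image("top"); o=batts(p,None,(180,275,330,415))
a=plan([.4146,-.235,.125],-18.5,jaw=.045,step=.04)
```

```text
t 33.45 pos [ 0.6043 -0.0342  0.1394] yaw -77.6 tilt [ 0.003 -1.     0.006] F [ 0.6 -0.1  2.3] w 0.0452
tan c [ 0.4211 -0.3506] L,W [0.0498 0.0188] g [137. 129.] ctr [ 0.4192 -0.3511] yaw 15.8
tan c [ 0.4119 -0.2431] L,W [0.0288 0.0196] g [133. 124.] ctr [ 0.4146 -0.235 ] yaw 71.6
[ [[0.0222, 0.0017, -0.0326], [-0.0, -8.4, 0.0], 0.045], [[0.0172, 0.0017, -0.0355], [-0.0, -8.4, 0.0], 0.045], [[0.0118, 0.0016, -0.0376], [-0.0, -8.4, 0.0], 0.045], [[0.0062, 0.0017, -0.039], [-0.0, -8.4, 0.0], 0.045], [[0.0004, 0.0017, -0.0394], [-0.0, -8.4, 0.0], 0.045], [[-0.0053, 0.0017, -0.0391], [-0.0, -8.4, 0.0], 0.045], [[-0.011, 0.0016, -0.0379], [-0.0, -8.4, 0.0], 0.045] ]
```

View pics/s20.png

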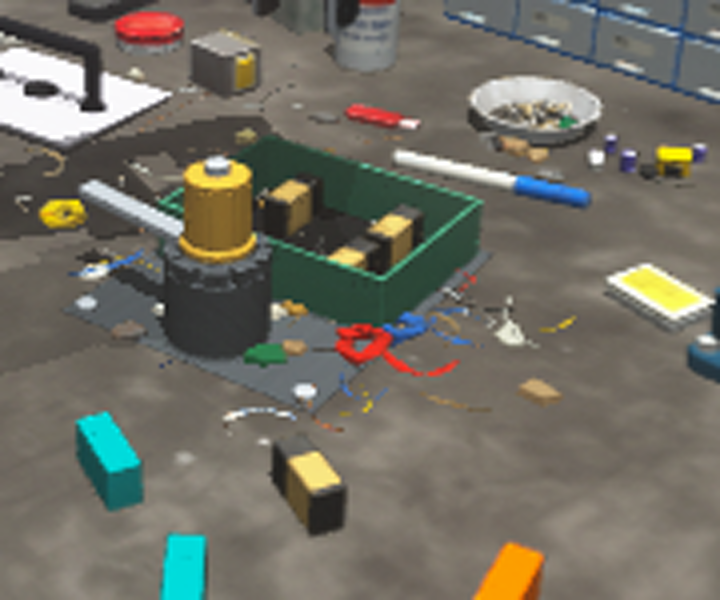

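Request:
carry_out(
  plan=[
    [[0.022, -0.004, -0.0325], [0, -8.4, 0], 0.045],
    [[0.017, -0.004, -0.0355], [0, -8.4, 0], 0.045],
    [[0.012, 0, -0.0375], [0, -8.4, 0], 0.045],
    [[0.006, 0, -0.039], [0, -8.4, 0], 0.045],
    [[0.0005, 0, -0.0395], [0, -8.4, 0], 0.045],
    [[-0.0055, 0.01, -0.039], [0, -8.4, 0], 0.045],
    [[-0.011, 0.02, -0.038], [0, -8.4, 0], 0.045],
    [[0, 0, 0], [0, 0, 0], 0.045],
  ],
)

```text
time_s: 34.5
position: [0.4114, -0.2351, 0.111]
tool_rot: [[0.946, -0.003, 0.324], [-0.324, 0.003, 0.946], [-0.004, -1.0, 0.002]]
ft_force: [-0.1, 0.9, -0.5]
grip_width: 0.0451
```

Run:
```python
from h import *
p=env.get_image("scene"); save(p,"s21.png",4,(170,320,220,400)); p=env.get_image("scene");st()
a=plan([.4146,-.235,.005],-18.5,jaw=.045,n=1)
```

```text
t 34.6 pos [ 0.4133 -0.2342  0.1124] yaw -18.9 tilt [-0.001 -1.     0.001] F [0.4 0.  0.4] w 0.0453
[ [[0.0015, 0.1074, -0.0004], [-0.0, -0.4, -0.0], 0.045] ]
```

View pics/s21.png

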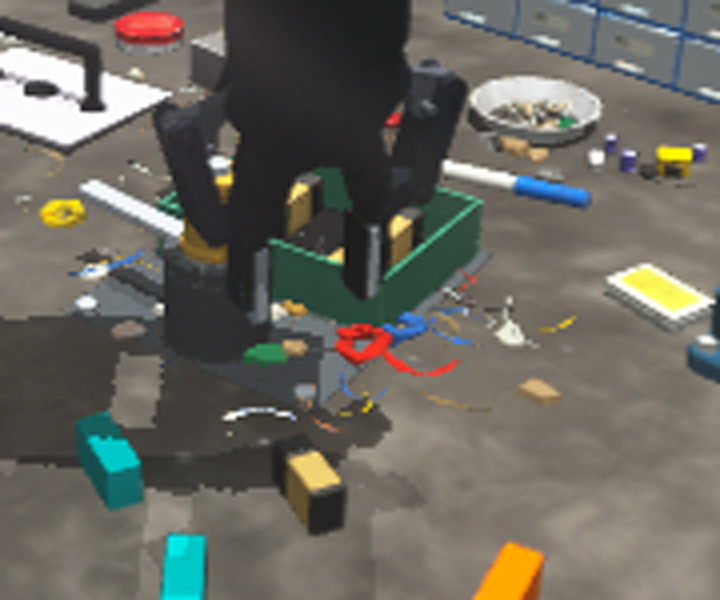

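Request:
carry_out(
  plan=[
    [[0.0015, 0.03, 0], [0, 0, 0], 0.045],
    [[0, 0.035, 0], [0, 0, 0], 0.045],
    [[0, 0.027, 0], [0, 0, 0], 0.045],
    [[0, 0.011, 0], [0, 0, 0], 0.045],
    [[0, 0.004, 0], [0, 0, 0], 0.045],
    [[0, 0, 0], [0, 0, 0], 0.012],
    [[0, 0, 0], [0, 0, 0], 0.012],
    [[0, 0, 0], [0, 0, 0], 0.012],
  ],
  force=45,
)

```text
time_s: 35.6
position: [0.4153, -0.2352, 0.0067]
tool_rot: [[0.947, 0.002, 0.322], [-0.322, -0.001, 0.947], [0.002, -1.0, -0.001]]
ft_force: [1.3, 0.8, 5.8]
grip_width: 0.0164
```

Request:
carry_out(
  plan=[
    [[0, 0, 0], [0, 0, 0], 0.012],
    [[0, 0, 0], [0, 0, 0], 0.012],
    [[0, -0.01, 0], [0, 0, 0], 0.012],
    [[0, -0.03, 0], [0, 0, 0], 0.012],
    [[0, -0.05, 0], [0, 0, 0], 0.012],
    [[0, -0.05, 0], [0, 0, 0], 0.012],
    [[0, -0.02, 0], [0, 0, 0], 0.012],
    [[0, 0, 0], [0, 0, 0], 0.012],
  ],
)

```text
time_s: 36.6
position: [0.4151, -0.2352, 0.1674]
tool_rot: [[0.947, 0.003, 0.322], [-0.322, -0.003, 0.947], [0.003, -1.0, -0.002]]
ft_force: [-0.8, -0.4, -0.9]
grip_width: 0.0165
```

Run:
```python
from h import *
env.get_image("scene");st()
m=[.53,-.17,.165]
a=plan(m,-55,jaw=.012,step=.045)
a=plan(boxT(BOX,[(-.0255,.037,.145)])[0],-77.7,jaw=.012,step=.045,start=a)
```

```text
t 36.65 pos [ 0.4146 -0.2348  0.166 ] yaw -18.8 tilt [ 0.001 -1.    -0.   ] F [ 0.1  0.9 -0.9] w 0.0165
[ [[0.0221, 0.0003, 0.0246], [0.0, 9.1, 0.0], 0.012], [[0.0179, 0.0002, 0.0278], [0.0, 9.1, 0.0], 0.012], [[0.0133, 0.0003, 0.0303], [0.0, 9.1, 0.0], 0.012], [[0.0084, 0.0002, 0.032], [0.0, 9.1, 0.0], 0.012] ]
[ [[-0.0303, 0.0067, 0.0293], [-0.0, 7.5, 0.0], 0.012], [[-0.0339, 0.0066, 0.0251], [-0.0, 7.5, 0.0], 0.012], [[-0.0369, 0.0067, 0.0204], [-0.0, 7.5, 0.0], 0.012] ]
```

Request:
carry_out(
  plan=[
    [[0.022, 0, 0.0245], [0, 9, 0], 0.012],
    [[0.018, 0, 0.028], [0, 9, 0], 0.012],
    [[0.0135, 0, 0.03], [0, 9, 0], 0.012],
    [[0.0085, 0, 0.032], [0, 9, 0], 0.012],
    [[-0.0305, 0, 0.0295], [0, 7.5, 0], 0.012],
    [[-0.034, 0, 0.025], [0, 7.5, 0], 0.012],
    [[-0.037, 0, 0.0205], [0, 7.7, 0], 0.012],
    [[0, 0, 0], [0, 0, 0], 0.012],
  ],
)

```text
time_s: 37.65
position: [0.5489, -0.0423, 0.1643]
tool_rot: [[0.22, -0.003, 0.976], [-0.976, 0.001, 0.22], [-0.002, -1.0, -0.003]]
ft_force: [-0.8, 0.1, -1.2]
grip_width: 0.0162
```

Run:
```python
from h import *
p=env.get_image("scene"); save(p,"s22.png",4,(150,300,220,400)); p=env.get_image("scene");st()
a=plan(boxT(BOX,[(-.0255,.037,.014)])[0],-77.7,jaw=.012,n=1)
```

```text
t 37.75 pos [ 0.549  -0.0447  0.1647] yaw -77.4 tilt [-0.001 -1.    -0.002] F [ 0.5 -0.3 -0.7] w 0.0166
[ [[0.0008, 0.1507, 0.0014], [0.1, 0.3, -0.0], 0.012] ]
```

View pics/s22.png

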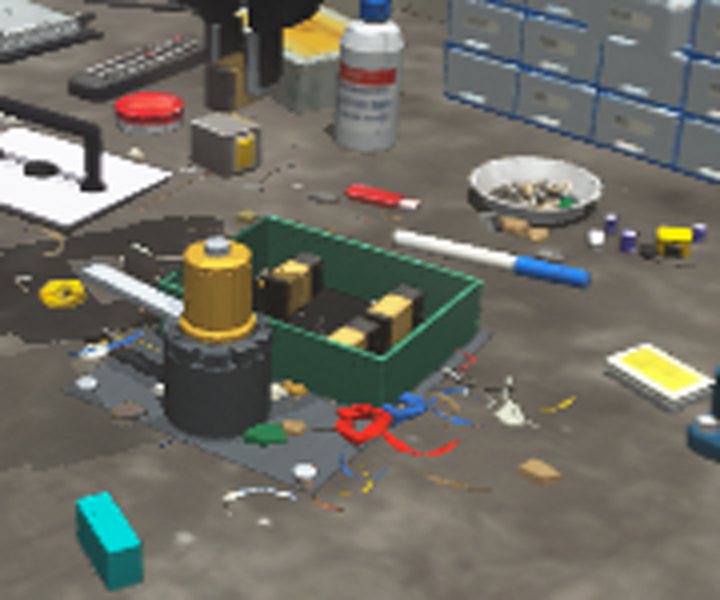

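Request:
carry_out(
  plan=[
    [[0.001, 0.04, 0], [0, 0.2, 0], 0.012],
    [[0, 0.045, 0], [0, 0, 0], 0.012],
    [[0, 0.03, 0], [0, 0, 0], 0.012],
    [[0, 0.023, 0], [0, 0, 0], 0.012],
    [[0, 0.013, 0], [0, 0, 0], 0.012],
    [[0, 0, 0], [0, 0, 0], 0.012],
    [[0, 0, 0], [0, 0, 0], 0.032],
    [[0, 0, 0], [0, 0, 0], 0.032],
  ],
)

```text
time_s: 38.75
position: [0.55, -0.0459, 0.0157]
tool_rot: [[0.214, 0.002, 0.977], [-0.977, -0.001, 0.214], [0.001, -1.0, 0.001]]
ft_force: [0.3, -0.2, 0.2]
grip_width: 0.0319
```

Request:
carry_out(
  plan=[
    [[0, 0, 0], [0, 0, 0], 0.032],
    [[0, -0.02, 0], [0, 0, 0], 0.032],
    [[0, -0.04, 0], [0, 0, 0], 0.032],
    [[0, -0.05, 0], [0, 0, 0], 0.045],
    [[0, -0.05, 0], [0, 0, 0], 0.045],
    [[0, 0, 0], [0, 0, 0], 0.045],
  ],
)

```text
time_s: 39.5
position: [0.5511, -0.046, 0.1788]
tool_rot: [[0.214, 0.008, 0.977], [-0.977, -0.002, 0.214], [0.004, -1.0, 0.007]]
ft_force: [0.3, -0.1, -1.4]
grip_width: 0.0448
```

Run:
```python
from h import *
p=env.get_image("scene"); save(p,"s23.png",4,(150,300,220,400)); p=env.get_image("scene");st()
p=env.get_image("top"); save(p,"t23.png",3,(110,310,160,420))
a=plan([.592,.2287,.165],12,step=.045)
```

```text
t 39.6 pos [ 0.5494 -0.0456  0.1748] yaw -77.7 tilt [ 0. -1.  0.] F [ 0.   0.5 -0.5] w 0.0453
[ [[-0.0287, 0.001, 0.0112], [0.0, -10.0, -0.0], 0.0854], [[-0.0264, 0.001, 0.016], [0.0, -10.0, -0.0], 0.0854], [[-0.0232, 0.001, 0.0203], [0.0, -10.0, -0.0], 0.0854], [[-0.0193, 0.001, 0.024], [0.0, -10.0, -0.0], 0.0854], [[-0.0149, 0.0011, 0.0271], [0.0, -10.0, -0.0], 0.0854], [[-0.0099, 0.001, 0.0292], [0.0, -10.0, -0.0], 0.0854], [[-0.0047, 0.001, 0.0305], [0.0, -10.0, -0.0], 0.0854], [[0.0006, 0.001, 0.0308], [0.0, -10.0, -0.0], 0.0854] ]
[ [[0.006, 0.001, 0.0302], [0.0, -10.0, -0.0], 0.0854] ]
```

View pics/s23.png

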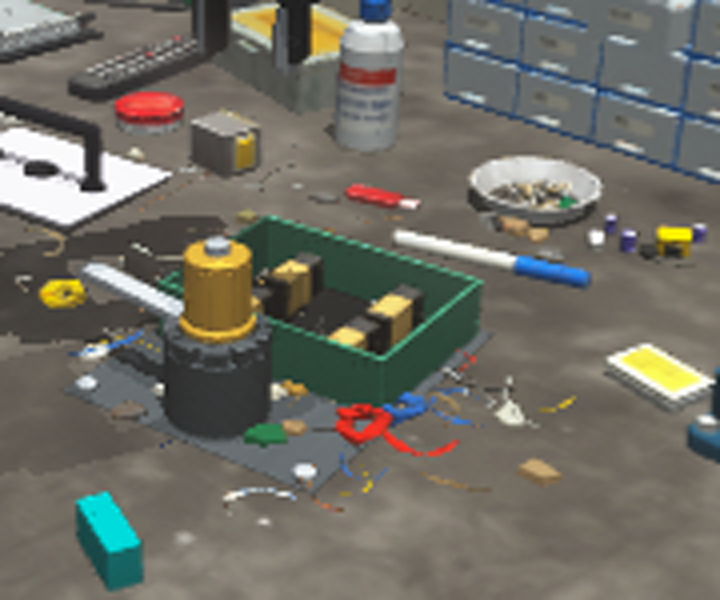

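View pics/t23.png

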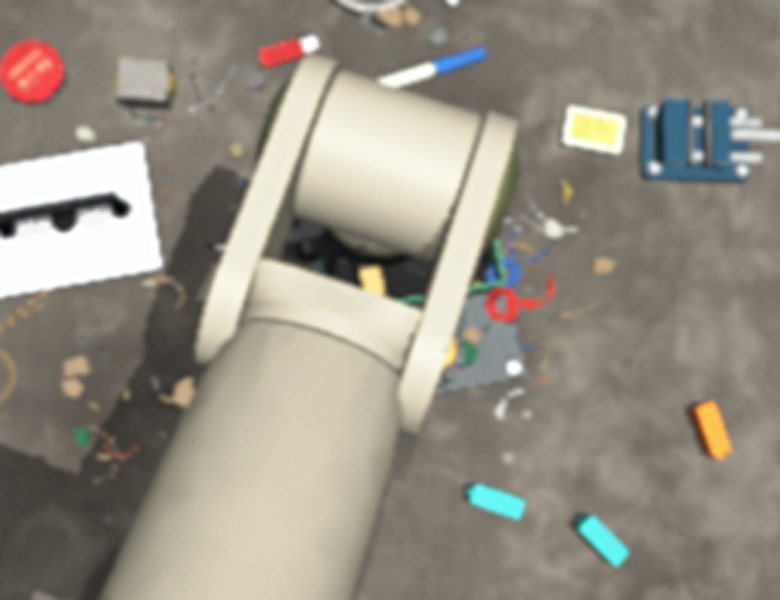

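Request:
carry_out(
  plan=[
    [[-0.0285, 0, 0.011], [0, -10, 0], 0.06],
    [[-0.0265, 0, 0.016], [0, -10, 0], 0.06],
    [[-0.023, 0, 0.02], [0, -10, 0], 0.06],
    [[-0.0195, 0, 0.024], [0, -10, 0], 0.06],
    [[-0.015, 0, 0.027], [0, -10, 0], 0.06],
    [[-0.01, 0, 0.029], [0, -10, 0], 0.06],
    [[-0.0045, 0, 0.0305], [0, -10, 0], 0.06],
    [[0.0005, 0, 0.031], [0, -10, 0], 0.06],
  ],
)

```text
time_s: 40.65
position: [0.5866, 0.1986, 0.173]
tool_rot: [[0.999, -0.003, -0.046], [0.046, -0.0, 0.999], [-0.003, -1.0, -0.0]]
ft_force: [0.5, -0.1, 0.1]
grip_width: 0.0604
```

Request:
carry_out(
  plan=[
    [[0.006, 0, 0.03], [0, -9.7, 0], 0.06],
    [[0, 0, 0], [0, 0, 0], 0.06],
    [[0, 0, 0], [0, 0, 0], 0.06],
  ],
)

```text
time_s: 41.02
position: [0.5915, 0.2273, 0.1737]
tool_rot: [[0.978, -0.002, -0.206], [0.206, -0.001, 0.978], [-0.002, -1.0, -0.0]]
ft_force: [-0.3, 0.4, -0.0]
grip_width: 0.0599
```

Run:
```python
from h import *
p=env.get_image("scene"); save(p,"s24.png",3,(110,300,160,400)); p=env.get_image("scene");st()
p=env.get_image("top"); save(p,"t24.png",4,(110,290,160,360))
a=plan([.593,.2287,.035],12,n=1)
```

```text
t 41.12 pos [0.5917 0.227  0.1743] yaw 11.9 tilt [-0.001 -1.    -0.   ] F [0.6 0.8 0.2] w 0.0599
[ [[0.0016, 0.1396, 0.0014], [0.0, -0.1, -0.0], 0.0854] ]
```

View pics/s24.png

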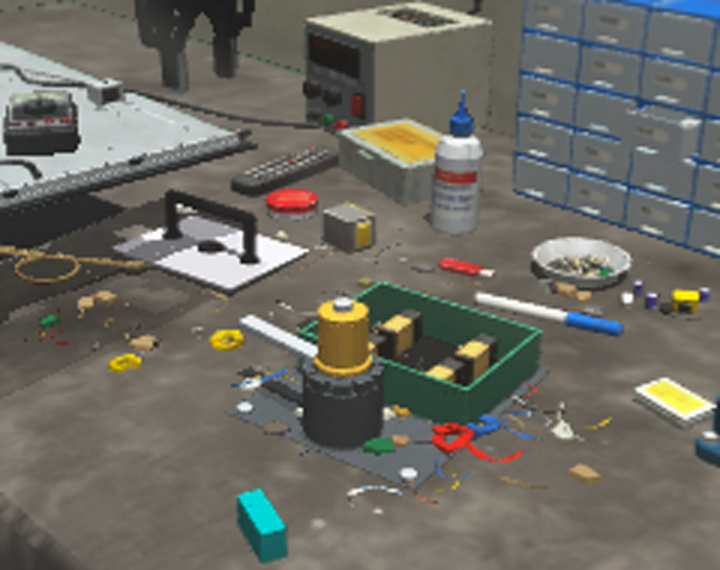

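View pics/t24.png

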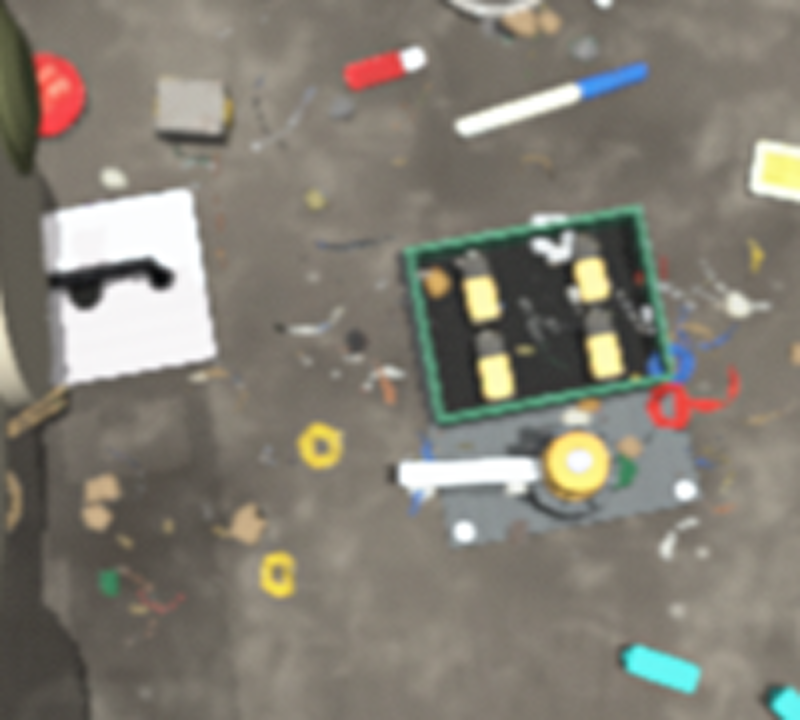

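Run:
```python
from h import *
from scipy.optimize import least_squares
p=env.get_image("top")
T=(np.array([(404,250),(640,207),(675,375),(440,423)])+.5)/4-.5+[160,110]
X=np.array([(59,79,42),(59,-79,42),(-59,-79,42),(-59,79,42)])/1e3
r=least_squares(lambda b:(proj(p,boxT(b,X))-T).ravel(),BOX); print(r.x,np.degrees(r.x[2]),np.round(r.fun.reshape(-1,2),1).tolist())
```

```text
[ 0.58259315 -0.07517832  0.22366135] 12.814851237659227 [[0.1, -0.2], [-0.2, -0.8], [0.5, 0.6], [-0.3, 0.3]]
```

Request:
carry_out(
  plan=[
    [[0.0015, 0.03, 0.0015], [0, 0, 0], 0.06],
    [[0, 0.04, 0], [0, 0, 0], 0.06],
    [[0, 0.04, 0], [0, 0, 0], 0.06],
    [[0, 0.02, 0], [0, 0, 0], 0.06],
    [[0, 0.008, 0], [0, 0, 0], 0.06],
    [[0, 0, 0], [0, 0, 0], 0.06],
    [[0, 0, 0], [0, 0, 0], 0.06],
  ],
  force=100,
)

```text
time_s: 42.1
position: [0.5936, 0.2297, 0.038]
tool_rot: [[0.978, 0.002, -0.208], [0.208, 0.0, 0.978], [0.002, -1.0, -0.0]]
ft_force: [-0.4, -0.4, 0.3]
grip_width: 0.0602
```

Run:
```python
from h import *
st()
```

```text
t 42.1 pos [0.5936 0.2297 0.038 ] yaw 12.0 tilt [ 0.002 -1.    -0.   ] F [-0.4 -0.4  0.3] w 0.0602
```

Request:
carry_out(
  plan=[
    [[0, 0.0015, 0], [0, 0, 0], 0.06],
    [[0, 0, 0], [0, 0, 0], 0.006],
    [[0, 0, 0], [0, 0, 0], 0.006],
    [[0, 0, 0], [0, 0, 0], 0.006],
    [[0, 0, 0], [0, 0, 0], 0.006],
    [[0, 0, 0], [0, 0, 0], 0.006],
    [[0, 0, 0], [0, 0, 0], 0.006],
  ],
  force=100,
)

```text
time_s: 42.98
position: [0.5935, 0.2298, 0.0356]
tool_rot: [[0.978, 0.001, -0.208], [0.208, 0.0, 0.978], [0.001, -1.0, -0.0]]
ft_force: [4.7, 0.1, 0.6]
grip_width: 0.009
```

Run:
```python
from h import *
st()
```

```text
t 42.98 pos [0.5935 0.2298 0.0356] yaw 12.0 tilt [ 0.001 -1.    -0.   ] F [4.7 0.1 0.6] w 0.009
```

Request:
carry_out(
  plan=[
    [[0, -0.01, 0], [0, 0, 0], 0.006],
    [[0, -0.02, 0], [0, 0, 0], 0.006],
    [[0, -0.04, 0], [0, 0, 0], 0.006],
    [[0, -0.04, 0], [0, 0, 0], 0.006],
    [[0, -0.025, 0], [0, 0, 0], 0.006],
    [[0, 0, 0], [0, 0, 0], 0.006],
  ],
)

```text
time_s: 43.72
position: [0.5929, 0.2299, 0.1719]
tool_rot: [[0.978, 0.002, -0.209], [0.209, 0.0, 0.978], [0.002, -1.0, -0.0]]
ft_force: [-0.3, 0.3, -2.1]
grip_width: 0.0089
```

Run:
```python
from h import *
p=env.get_image("scene"); save(p,"s25.png",3,(110,300,160,400)); p=env.get_image("scene");st()
a=plan([.5834,-.075,.165],12,jaw=.006,step=.04)
```

```text
t 43.83 pos [0.592  0.2296 0.169 ] yaw 12.0 tilt [-0.003 -1.     0.   ] F [ 0.4 -0.5 -2.8] w 0.0089
[ [[-0.009, 0.0005, -0.037], [-0.0, 0.0, -0.0], 0.006], [[-0.009, 0.0005, -0.037], [-0.0, 0.0, -0.0], 0.006], [[-0.009, 0.0006, -0.037], [-0.0, 0.0, -0.0], 0.006], [[-0.009, 0.0005, -0.0371], [-0.0, 0.0, -0.0], 0.006], [[-0.009, 0.0005, -0.037], [-0.0, 0.0, -0.0], 0.006], [[-0.009, 0.0005, -0.037], [-0.0, 0.0, -0.0], 0.006], [[-0.009, 0.0006, -0.037], [-0.0, 0.0, -0.0], 0.006], [[-0.0089, 0.0005, -0.037], [-0.0, 0.0, -0.0], 0.006] ]
```

View pics/s25.png

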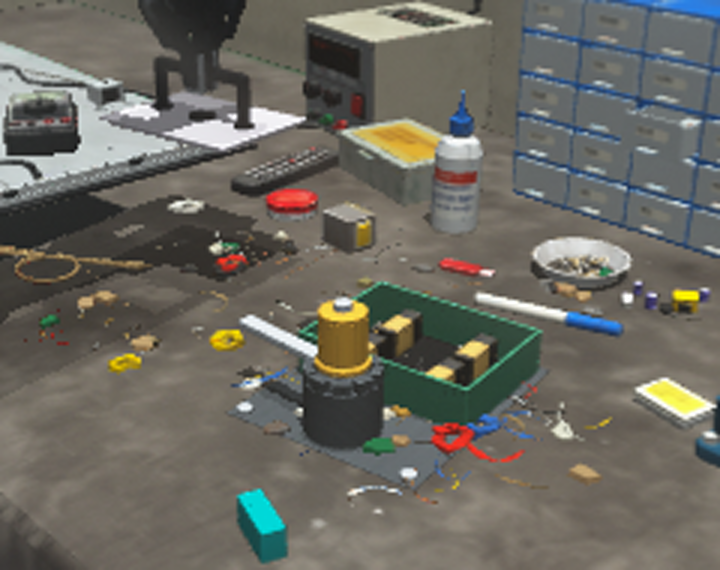

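Request:
carry_out(
  plan=[
    [[-0.009, 0, -0.037], [0, 0, 0], 0.006],
    [[-0.009, 0, -0.037], [0, 0, 0], 0.006],
    [[-0.009, 0, -0.037], [0, 0, 0], 0.006],
    [[-0.009, 0, -0.037], [0, 0, 0], 0.006],
    [[-0.009, 0, -0.037], [0, 0, 0], 0.006],
    [[-0.009, 0, -0.037], [0, 0, 0], 0.006],
    [[-0.009, 0, -0.037], [0, 0, 0], 0.006],
    [[-0.009, 0, -0.037], [0, 0, 0], 0.006],
  ],
)

```text
time_s: 44.82
position: [0.5833, -0.0757, 0.1684]
tool_rot: [[0.978, -0.004, -0.208], [0.208, 0.001, 0.978], [-0.003, -1.0, 0.002]]
ft_force: [0.8, 1.1, -2.2]
grip_width: 0.0087
```

Request:
carry_out(
  plan=[
    [[0, 0, 0], [0, 0, 0], 0.006],
    [[0, 0, 0], [0, 0, 0], 0.006],
    [[0, 0, 0], [0, 0, 0], 0.006],
  ],
)

```text
time_s: 45.2
position: [0.584, -0.0737, 0.1698]
tool_rot: [[0.978, -0.001, -0.21], [0.21, 0.001, 0.978], [-0.001, -1.0, 0.001]]
ft_force: [-0.2, -0.4, -2.3]
grip_width: 0.0087
```

Run:
```python
from h import *
p=env.get_image("scene"); save(p,"s26.png",3,(110,300,160,400)); p=env.get_image("scene");st()
a=plan([.5834,-.075,.0717],12.2,jaw=.006,n=1)
```

```text
t 45.3 pos [ 0.5842 -0.0738  0.1701] yaw 12.1 tilt [-0. -1.  0.] F [ 0.1 -0.5 -2.6] w 0.0088
[ [[-0.001, 0.0984, -0.001], [-0.0, -0.1, -0.0], 0.006] ]
```

View pics/s26.png

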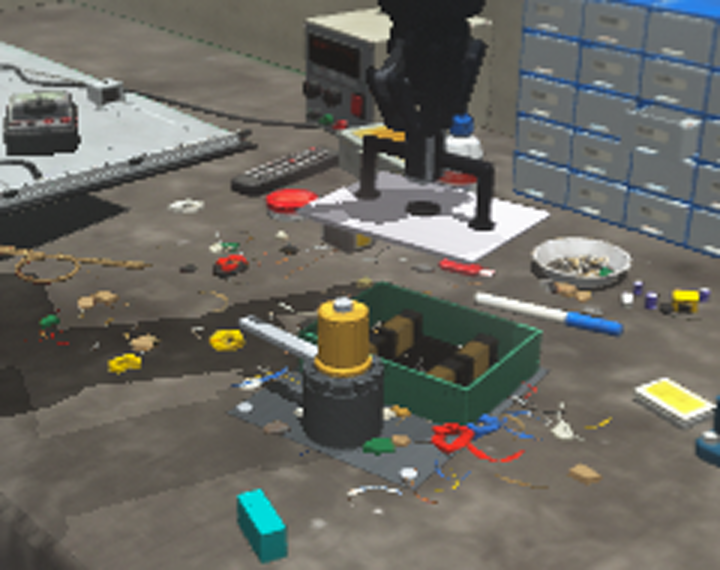

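Request:
carry_out(
  plan=[
    [[-0.001, 0.03, -0.001], [0, -0.1, 0], 0.006],
    [[0, 0.03, 0], [0, 0, 0], 0.006],
    [[0, 0.02, 0], [0, 0, 0], 0.006],
    [[0, 0, 0], [0, 0, 0], 0.006],
    [[0, 0, 0], [0, 0, 0], 0.006],
  ],
)

```text
time_s: 45.92
position: [0.5841, -0.0758, 0.0913]
tool_rot: [[0.978, 0.002, -0.211], [0.211, -0.001, 0.978], [0.001, -1.0, -0.001]]
ft_force: [-0.2, 0.1, -2.8]
grip_width: 0.0088
```

Run:
```python
from h import *
p=env.get_image("scene");st();save(p,"s27.png",5,(160,280,225,375))
a=plan([.5834,-.075,.0717],12.2,jaw=.006,n=1)
```

```text
t 45.98 pos [ 0.5841 -0.0759  0.0915] yaw 12.1 tilt [ 0.002 -1.    -0.001] F [ 0.3  0.1 -1.6] w 0.0086
[ [[-0.0005, 0.0197, 0.0011], [0.1, -0.1, 0.1], 0.006] ]
```

View pics/s27.png

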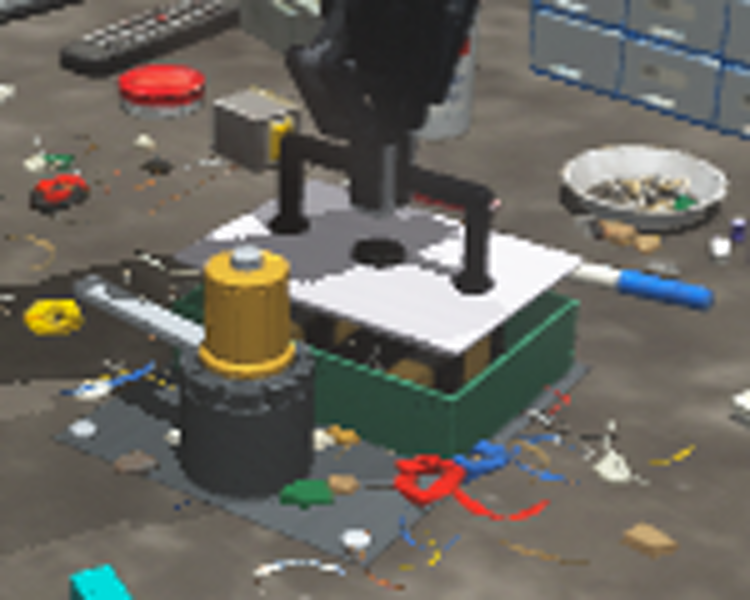

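Request:
carry_out(
  plan=[
    [[0, 0.008, 0.0005], [0, -0.1, 0], 0.006],
    [[0, 0.006, 0], [0, 0, 0], 0.006],
    [[0, 0.004, 0], [0, 0, 0], 0.006],
    [[0, 0.002, 0], [0, 0, 0], 0.006],
    [[0, 0, 0], [0, 0, 0], 0.006],
  ],
)

```text
time_s: 46.6
position: [0.5831, -0.0756, 0.0712]
tool_rot: [[0.977, -0.0, -0.212], [0.212, -0.0, 0.977], [-0.0, -1.0, -0.0]]
ft_force: [-5.1, -0.4, 6.5]
grip_width: 0.009
```

Run:
```python
from h import *
p=env.get_image("scene");st();save(p,"s28.png",5,(160,280,225,375))
```

```text
t 46.65 pos [ 0.5831 -0.0756  0.0712] yaw 12.2 tilt [-0. -1. -0.] F [-5.7  0.5  6.6] w 0.0088
```

View pics/s28.png

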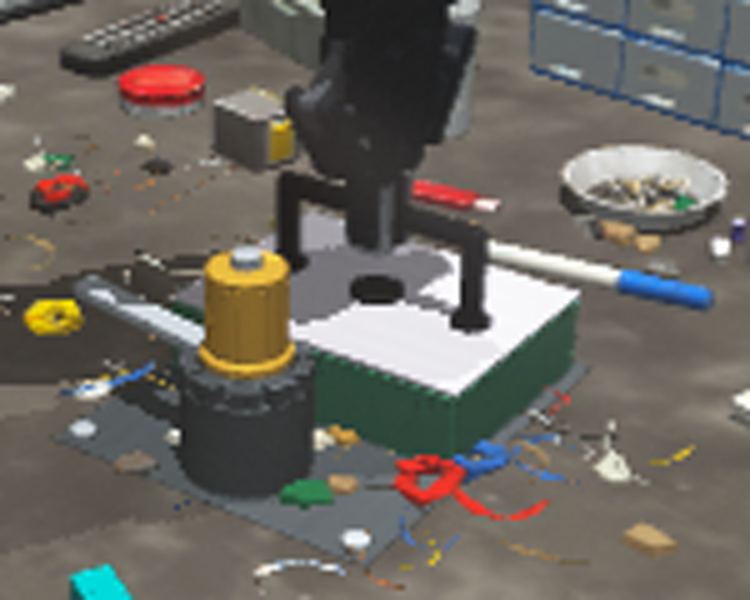

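Request:
carry_out(
  plan=[
    [[0, 0, 0], [0, 0, 0], 0.05],
    [[0, 0, 0], [0, 0, 0], 0.05],
    [[0, 0, 0], [0, 0, 0], 0.06],
    [[0, -0.02, 0], [0, 0, 0], 0.06],
    [[0, -0.04, 0], [0, 0, 0], 0.06],
    [[0, -0.04, 0], [0, 0, 0], 0.0854],
    [[0, 0, 0], [0, 0, 0], 0.0854],
    [[0, 0, 0], [0, 0, 0], 0.0854],
  ],
)

```text
time_s: 47.65
position: [0.5831, -0.0754, 0.1696]
tool_rot: [[0.977, -0.001, -0.212], [0.212, 0.0, 0.977], [-0.001, -1.0, 0.001]]
ft_force: [0.9, 0.5, -0.4]
grip_width: 0.0854
```

Run:
```python
from h import *
p=env.get_image("scene");st();save(p,"s29.png",5,(170,280,225,375))
a=plan([.4801,-.0982,.171],92.6,jaw=.0854)
```

```text
t 47.7 pos [ 0.5829 -0.0753  0.1692] yaw 12.2 tilt [-0.002 -1.     0.001] F [ 0.2  0.4 -0.3] w 0.0852
[ [[-0.0117, -0.0002, -0.0001], [-0.0, -8.9, -0.0], 0.0854], [[-0.0116, -0.0002, 0.0018], [-0.0, -8.9, -0.0], 0.0854], [[-0.0111, -0.0001, 0.0035], [-0.0, -8.9, -0.0], 0.0854], [[-0.0105, -0.0002, 0.0052], [-0.0, -8.9, -0.0], 0.0854], [[-0.0096, -0.0002, 0.0068], [-0.0, -8.9, -0.0], 0.0854], [[-0.0084, -0.0002, 0.0081], [-0.0, -8.9, -0.0], 0.0854], [[-0.007, -0.0002, 0.0094], [-0.0, -8.9, -0.0], 0.0854], [[-0.0055, -0.0002, 0.0103], [-0.0, -8.9, -0.0], 0.0854] ]
[ [[-0.0038, -0.0001, 0.0111], [-0.0, -8.9, -0.0], 0.0854] ]
```

View pics/s29.png

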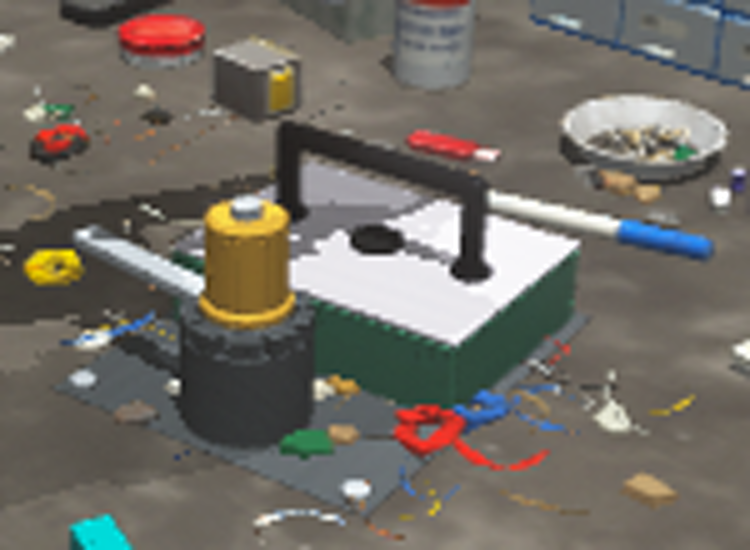

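Request:
carry_out(
  plan=[
    [[-0.0115, 0, 0], [0, -9, 0], 0.0854],
    [[-0.0115, 0, 0.002], [0, -9, 0], 0.0854],
    [[-0.011, 0, 0.0035], [0, -9, 0], 0.0854],
    [[-0.0105, 0, 0.005], [0, -9, 0], 0.0854],
    [[-0.0095, 0, 0.007], [0, -9, 0], 0.0854],
    [[-0.0085, 0, 0.008], [0, -9, 0], 0.0854],
    [[-0.007, 0, 0.0095], [0, -9, 0], 0.0854],
    [[-0.0055, 0, 0.0105], [0, -9, 0], 0.0854],
  ],
)

```text
time_s: 48.7
position: [0.4914, -0.0958, 0.1692]
tool_rot: [[0.095, -0.002, -0.995], [0.995, 0.001, 0.095], [0.001, -1.0, 0.002]]
ft_force: [-0.8, -0.2, -0.1]
grip_width: 0.0855
```

Request:
carry_out(
  plan=[
    [[-0.004, 0, 0.011], [0, -8.4, 0], 0.0854],
    [[0, 0, 0], [0, 0, 0], 0.0854],
    [[0, 0, 0], [0, 0, 0], 0.0854],
    [[0, 0, 0], [0, 0, 0], 0.0854],
  ],
)

```text
time_s: 49.2
position: [0.4811, -0.0987, 0.1701]
tool_rot: [[-0.045, -0.0, -0.999], [0.999, 0.0, -0.045], [0.0, -1.0, 0.0]]
ft_force: [-0.4, -1.0, 0.1]
grip_width: 0.0851
```

Run:
```python
from h import *
p=env.get_image("scene");st()
a=plan([.4801,-.0982,.070],92.6,jaw=.0854,n=1)
```

```text
t 49.25 pos [ 0.4811 -0.0987  0.1701] yaw 92.6 tilt [ 0. -1.  0.] F [-0.2  0.1  0.2] w 0.0855
[ [[0.0006, 0.1001, 0.001], [-0.0, -0.0, 0.0], 0.0854] ]
```

Request:
carry_out(
  plan=[
    [[0.0005, 0.03, 0.001], [0, 0, 0], 0.0854],
    [[0, 0.03, 0], [0, 0, 0], 0.0854],
    [[0, 0.025, 0], [0, 0, 0], 0.0854],
    [[0, 0.015, 0], [0, 0, 0], 0.0854],
    [[0, 0, 0], [0, 0, 0], 0.06],
    [[0, 0, 0], [0, 0, 0], 0.03],
    [[0, 0, 0], [0, 0, 0], 0.03],
    [[0, 0, 0], [0, 0, 0], 0.03],
  ],
  force=100,
)

```text
time_s: 50.25
position: [0.4802, -0.0979, 0.0715]
tool_rot: [[-0.046, 0.002, -0.999], [0.999, 0.0, -0.046], [0.0, -1.0, -0.002]]
ft_force: [-0.9, 4.3, 6.7]
grip_width: 0.0336
```

Request:
carry_out(
  plan=[
    [[0, 0, 0], [0, 0, 0], 0.03],
    [[0, 0, 0], [0, 0, 0], 0.03],
    [[0, 0, 0], [0, 0, 0], 0.03],
  ],
)

```text
time_s: 50.62
position: [0.4802, -0.0979, 0.0715]
tool_rot: [[-0.046, 0.002, -0.999], [0.999, 0.0, -0.046], [0.0, -1.0, -0.002]]
ft_force: [-1.7, 3.8, 7.2]
grip_width: 0.0342
```

Run:
```python
from h import *
p=env.get_image("scene");st();save(p,"s30.png",5,(160,280,220,370))
```

```text
t 50.67 pos [ 0.4802 -0.0979  0.0715] yaw 92.6 tilt [ 0.    -1.    -0.002] F [-1.3  4.2  7.5] w 0.0338
```

View pics/s30.png

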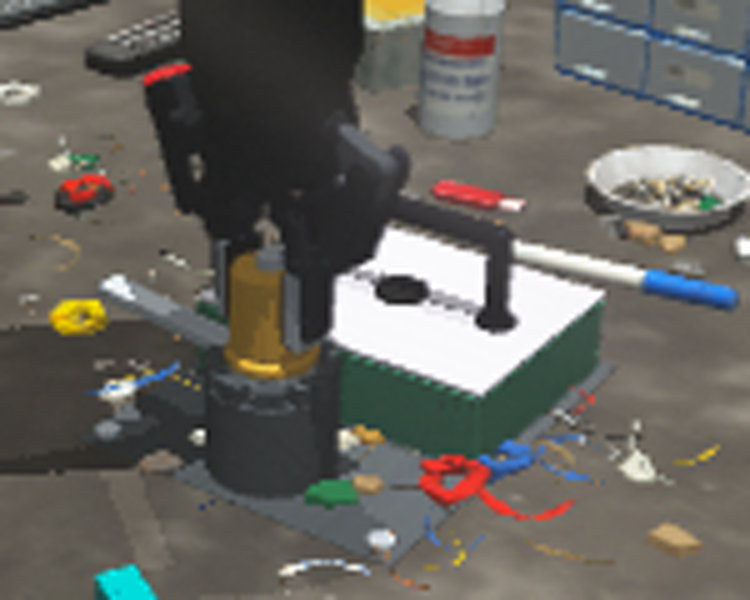

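Lift 14.5 mm.

Request:
carry_out(
  plan=[
    [[0, -0.005, 0], [0, 0, 0], 0.03],
    [[0, -0.005, 0], [0, 0, 0], 0.03],
    [[0, -0.0045, 0], [0, 0, 0], 0.03],
    [[0, 0, 0], [0, 0, 0], 0.03],
    [[0, 0, 0], [0, 0, 0], 0.03],
  ],
)

```text
time_s: 51.3
position: [0.48, -0.0979, 0.0843]
tool_rot: [[-0.046, 0.0, -0.999], [0.999, 0.001, -0.046], [0.001, -1.0, -0.0]]
ft_force: [5.5, 3.9, -13.5]
grip_width: 0.0339
```

Run:
```python
from h import *
p=env.get_image("scene");st();save(p,"s31.png",5,(160,280,220,370))
```

```text
t 51.35 pos [ 0.48   -0.0979  0.0843] yaw 92.6 tilt [ 0.001 -1.    -0.   ] F [  6.1   2.6 -13.6] w 0.0336
```

View pics/s31.png

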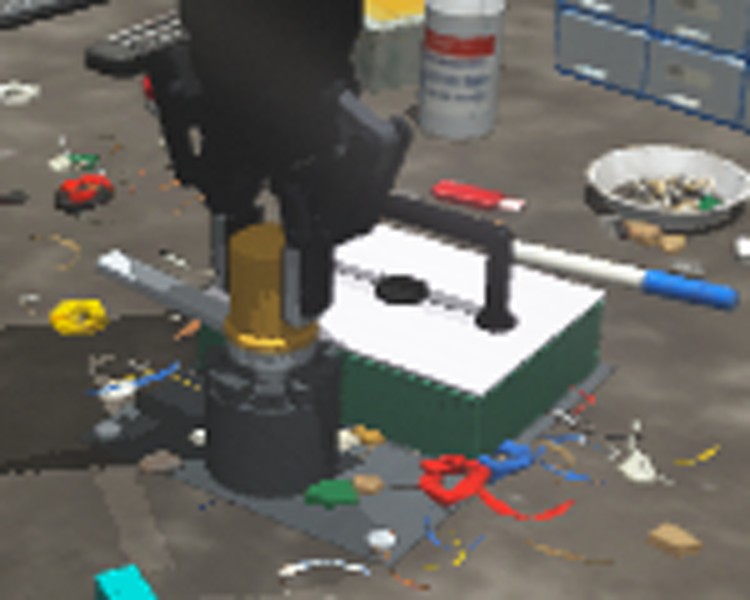

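Request:
carry_out(
  plan=[
    [[0, 0, 0], [0, 5, 0], 0.03],
    [[0, 0, 0], [0, 10, 0], 0.03],
    [[0, 0, 0], [0, 10, 0], 0.03],
    [[0, 0, 0], [0, 10, 0], 0.03],
    [[0, 0, 0], [0, 10, 0], 0.03],
  ],
)

```text
time_s: 51.98
position: [0.4799, -0.0981, 0.0842]
tool_rot: [[0.678, -0.0, -0.735], [0.735, 0.001, 0.678], [0.0, -1.0, 0.001]]
ft_force: [4.9, 1.3, -13.9]
grip_width: 0.0338
```

Request:
carry_out(
  plan=[
    [[0, 0, 0], [0, 10, 0], 0.03],
    [[0, 0, 0], [0, 10, 0], 0.03],
    [[0, 0, 0], [0, 10, 0], 0.03],
    [[0, 0, 0], [0, 5, 0], 0.03],
    [[0, 0, 0], [0, 0, 0], 0.03],
    [[0, 0, 0], [0, 0, 0], 0.03],
  ],
)

```text
time_s: 52.72
position: [0.4798, -0.0981, 0.0845]
tool_rot: [[0.975, -0.0, -0.22], [0.22, 0.001, 0.975], [-0.0, -1.0, 0.001]]
ft_force: [4.5, 2.9, -14.2]
grip_width: 0.0339
```

Run:
```python
from h import *
p=env.get_image("scene");st();save(p,"s32.png",5,(160,280,220,370))
```

```text
t 52.77 pos [ 0.4798 -0.0981  0.0845] yaw 12.7 tilt [-0.    -1.     0.001] F [  4.4   2.6 -13.1] w 0.034
```

View pics/s32.png

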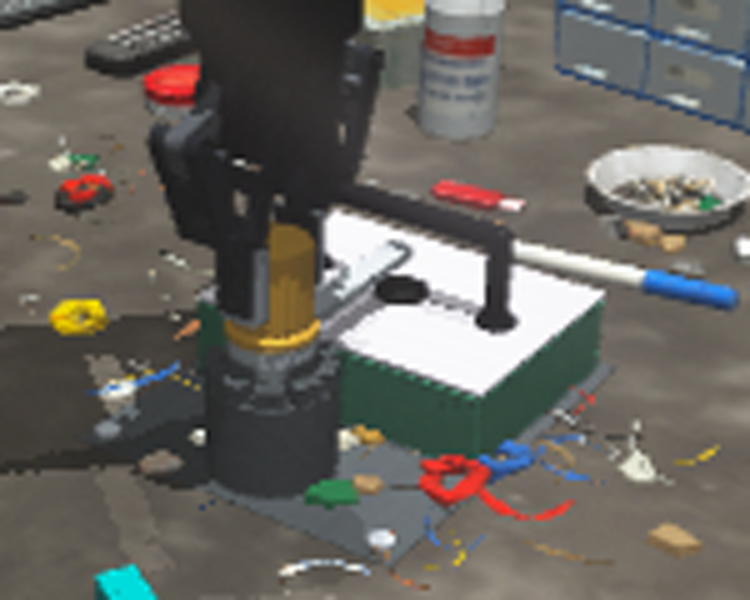

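The arm is back over the cover with its tip at (400,250), as in the lifted start picture. Lower it.

Request:
carry_out(
  plan=[
    [[0, 0.005, 0], [0, 0, 0], 0.03],
    [[0, 0.005, 0], [0, 0, 0], 0.03],
    [[0, 0.0045, 0], [0, 0, 0], 0.03],
    [[0, 0, 0], [0, 0, 0], 0.03],
  ],
)

```text
time_s: 53.28
position: [0.4799, -0.0983, 0.0715]
tool_rot: [[0.976, 0.001, -0.22], [0.22, -0.0, 0.976], [0.001, -1.0, -0.001]]
ft_force: [-0.2, 4.3, 5.6]
grip_width: 0.0337
```

Run:
```python
from h import *
st()
```

```text
t 53.27 pos [ 0.4799 -0.0983  0.0715] yaw 12.7 tilt [ 0.001 -1.    -0.001] F [-0.2  4.3  5.6] w 0.0337
```

Request:
carry_out(
  plan=[
    [[0, 0, 0], [0, 0, 0], 0.0854],
    [[0, 0, 0], [0, 0, 0], 0.0854],
    [[0, 0, 0], [0, 0, 0], 0.0854],
    [[0, 0, 0], [0, 0, 0], 0.0854],
    [[0, -0.03, 0], [0, 0, 0], 0.0854],
    [[0, -0.04, 0], [0, 0, 0], 0.0854],
    [[0, -0.03, 0], [0, 0, 0], 0.0854],
    [[0, 0, 0], [0, 0, 0], 0.0854],
  ],
)

```text
time_s: 54.28
position: [0.4806, -0.0988, 0.1721]
tool_rot: [[0.976, 0.004, -0.219], [0.219, -0.002, 0.976], [0.003, -1.0, -0.003]]
ft_force: [0.6, -1.2, -0.5]
grip_width: 0.0857
```

Run:
```python
from h import *
p=env.get_image("scene"); save(p,"s33.png",5,(170,280,220,370));st()
# collar/post check vs start picture
a=np.load("scene0.npy")[225:262,262:300].astype(int) if 0 else np.load("scene0.npy").astype(int)
d=np.abs(p["image"].astype(int)-a).sum(2)
print("diff collar region",d[208:232,262:290].mean(), d[210:235,285:305].mean())
plan([.5831,-.0755,.165],12.2,n=2)
```

```text
t 54.33 pos [ 0.4799 -0.0984  0.1706] yaw 12.6 tilt [ 0.001 -1.    -0.001] F [ 0.2 -0.9 -0.5] w 0.0857
diff collar region 53.242559523809526 35.018
[ [[0.0529, 0.0029, -0.0001], [0.0, 0.2, 0.0], 0.0854], [[0.0528, 0.0028, 0.0001], [0.0, 0.2, 0.0], 0.0854] ]
```

View pics/s33.png

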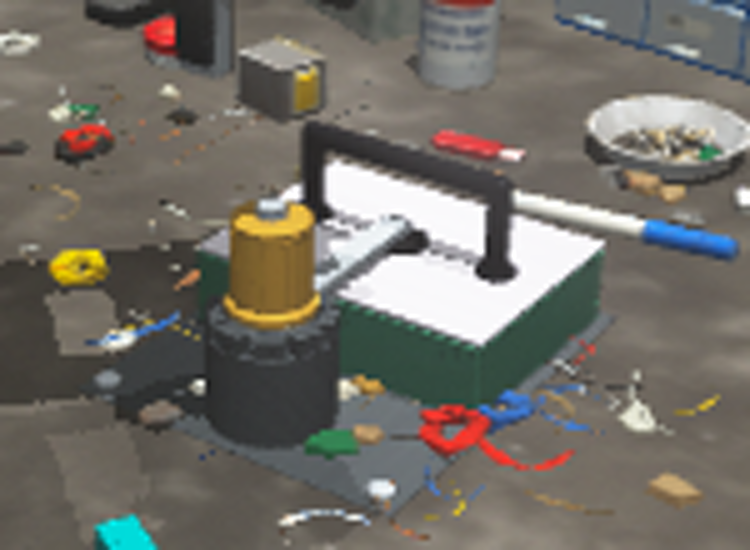

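Request:
carry_out(
  plan=[
    [[0.0525, 0, 0], [0, 0.2, 0], 0.07],
    [[0.0525, 0.01, 0], [0, 0.2, 0], 0.07],
    [[0, 0.035, 0], [0, 0, 0], 0.07],
    [[0, 0.03, 0], [0, 0, 0], 0.07],
    [[0, 0.015, 0], [0, 0, 0], 0.07],
    [[0, 0.0065, 0], [0, 0, 0], 0.07],
    [[0, 0, 0], [0, 0, 0], 0.07],
    [[0, 0, 0], [0, 0, 0], 0.07],
  ],
  force=80,
)

```text
time_s: 55.32
position: [0.5827, -0.0758, 0.0748]
tool_rot: [[0.977, 0.002, -0.212], [0.212, -0.001, 0.977], [0.001, -1.0, -0.001]]
ft_force: [-0.2, -0.3, -0.0]
grip_width: 0.0701
```

Run:
```python
from h import *
st()
```

```text
t 55.33 pos [ 0.5827 -0.0758  0.0748] yaw 12.2 tilt [ 0.001 -1.    -0.001] F [-0.2 -0.3 -0. ] w 0.0701
```

Request:
carry_out(
  plan=[
    [[0, 0.0025, 0], [0, 0, 0], 0.05],
    [[0, 0, 0], [0, 0, 0], 0.006],
    [[0, 0, 0], [0, 0, 0], 0.006],
    [[0, 0, 0], [0, 0, 0], 0.006],
    [[0, 0, 0], [0, 0, 0], 0.006],
    [[0, 0, 0], [0, 0, 0], 0.006],
    [[0, 0, 0], [0, 0, 0], 0.006],
  ],
)

```text
time_s: 56.2
position: [0.5824, -0.0756, 0.0716]
tool_rot: [[0.977, 0.0, -0.212], [0.212, -0.0, 0.977], [0.0, -1.0, -0.0]]
ft_force: [-1.0, 0.8, 4.9]
grip_width: 0.0096
```

Request:
carry_out(
  plan=[
    [[0, -0.002, 0], [0, 0, 0], 0.006],
    [[0, -0.001, 0], [0, 0, 0], 0.006],
    [[0, 0, 0], [0, 0, 0], 0.006],
  ],
)

```text
time_s: 56.58
position: [0.5819, -0.0755, 0.0734]
tool_rot: [[0.977, -0.002, -0.212], [0.212, 0.001, 0.977], [-0.002, -1.0, 0.001]]
ft_force: [-0.1, 0.7, -7.9]
grip_width: 0.0096
```

Request:
carry_out(
  plan=[
    [[0, -0.0015, 0], [0, 0, 0], 0.006],
    [[0, 0, 0], [0, 0, 0], 0.006],
    [[0, 0, 0], [0, 0, 0], 0.006],
  ],
)

```text
time_s: 56.95
position: [0.5817, -0.0754, 0.0752]
tool_rot: [[0.977, -0.002, -0.212], [0.212, 0.001, 0.977], [-0.002, -1.0, 0.001]]
ft_force: [-1.4, -0.5, -13.6]
grip_width: 0.0092
```

Run:
```python
from h import *
p=env.get_image("scene");st();save(p,"s34.png",5,(160,280,220,370))
```

```text
t 57.0 pos [ 0.5817 -0.0754  0.0753] yaw 12.2 tilt [-0.002 -1.     0.001] F [ -2.2   0.6 -13. ] w 0.0092
```

View pics/s34.png

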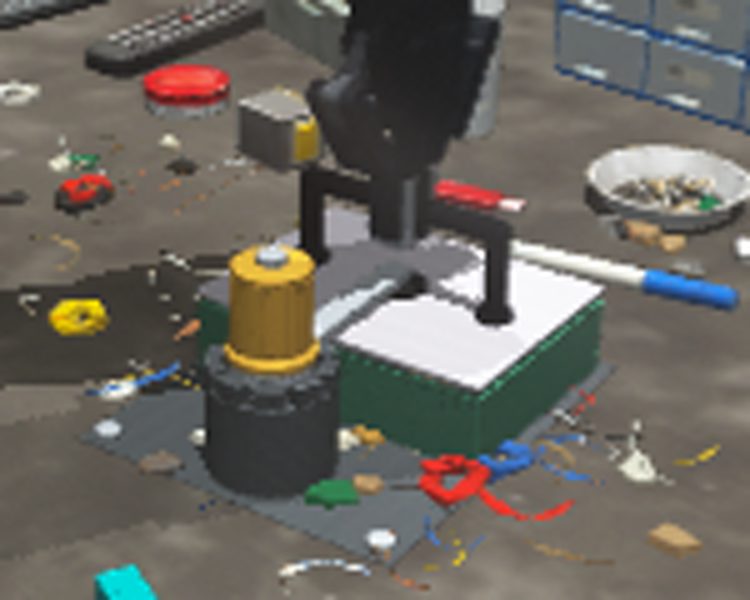

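Request:
carry_out(
  plan=[
    [[0, 0.0025, 0], [0, 0, 0], 0.006],
    [[0, 0.002, 0], [0, 0, 0], 0.006],
    [[0, 0, 0], [0, 0, 0], 0.006],
    [[0, 0, 0], [0, 0, 0], 0.006],
  ],
)

```text
time_s: 57.5
position: [0.5829, -0.0757, 0.0721]
tool_rot: [[0.977, 0.002, -0.212], [0.212, -0.001, 0.977], [0.002, -1.0, -0.001]]
ft_force: [-0.2, -0.4, -1.4]
grip_width: 0.0093
```

Run:
```python
from h import *
p=env.get_image("scene");st();save(p,"s35.png",5,(160,280,220,370))
```

```text
t 57.55 pos [ 0.5827 -0.0757  0.0719] yaw 12.2 tilt [ 0.001 -1.    -0.001] F [ 0.7 -0.  -2.6] w 0.0096
```

View pics/s35.png

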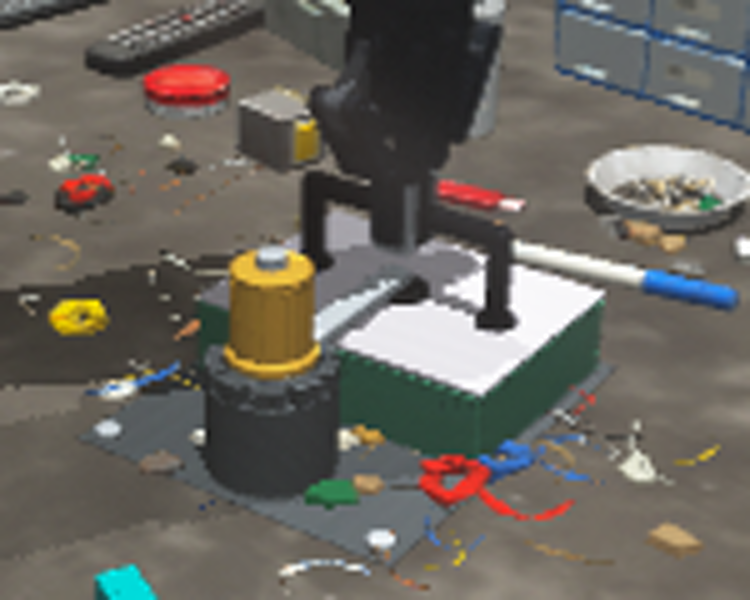

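Request:
carry_out(
  plan=[
    [[0, 0.001, 0], [0, 0, 0], 0.006],
    [[0, 0, 0], [0, 0, 0], 0.006],
    [[0, 0, 0], [0, 0, 0], 0.04],
    [[0, 0, 0], [0, 0, 0], 0.06],
    [[0, 0, 0], [0, 0, 0], 0.06],
    [[0, -0.02, 0], [0, 0, 0], 0.06],
    [[0, -0.05, 0], [0, 0, 0], 0.06],
    [[0, -0.05, 0], [0, 0, 0], 0.06],
  ],
)

```text
time_s: 58.55
position: [0.5821, -0.0756, 0.1915]
tool_rot: [[0.977, -0.001, -0.212], [0.212, 0.0, 0.977], [-0.001, -1.0, 0.0]]
ft_force: [0.8, -0.0, 0.2]
grip_width: 0.06
```

Request:
carry_out(
  plan=[
    [[0, -0.02, 0.06], [0, 0, 0], 0.06],
    [[0, 0, 0.06], [0, 0, 0], 0.06],
    [[0, 0, 0.06], [0, 0, 0], 0.06],
    [[0, 0, 0.05], [0, 0, 0], 0.06],
    [[0, 0, 0], [0, 0, 0], 0.06],
    [[0, 0, 0], [0, 0, 0], 0.06],
  ],
)

```text
time_s: 59.3
position: [0.5339, 0.1481, 0.21]
tool_rot: [[0.977, 0.0, -0.212], [0.212, -0.0, 0.977], [-0.0, -1.0, -0.0]]
ft_force: [0.1, 0.2, 0.2]
grip_width: 0.0602
```

Run:
```python
from h import *
p=env.get_image("scene");st();save(p,"s36.png",5,(170,290,220,375))
a=np.load("scene0.npy").astype(int); 
# collar vertical position: cross-correlate with start
g=lambda i:cv2.cvtColor(i.astype(np.uint8),cv2.COLOR_RGB2GRAY).astype(np.float32)
for nm,(r0,r1,c0,c1) in {"collar":(203,240,260,292),"handle/cover":(190,255,262,345)}.items():
    print(nm,cv2.phaseCorrelate(g(a)[r0:r1,c0:c1],g(p["image"])[r0:r1,c0:c1]))
p=env.get_image("top"); save(p,"t36.png",5,(155,260,240,390))
for t in ["flux_tin","transformer","fuse_box"]:
    print(t,[(round(o["conf"],2),np.round(o["pixel"],1)) for o in env.outline_of(t,p)][:2])
```

```text
t 59.35 pos [0.5341 0.1476 0.21  ] yaw 12.2 tilt [-0. -1. -0.] F [ 0.5 -0.2  0.5] w 0.0603
collar ((0.005556944850239276, 0.050588983753890204), 0.9949608363211155)
handle/cover ((0.12880003418663222, 0.036984265047387055), 1.000278996243889)
flux_tin [(0.82, array([129.8, 171.5]))]
transformer [(0.75, array([135.9, 213.2]))]
fuse_box [(0.48, array([153.4, 356.4]))]
```

View pics/s36.png

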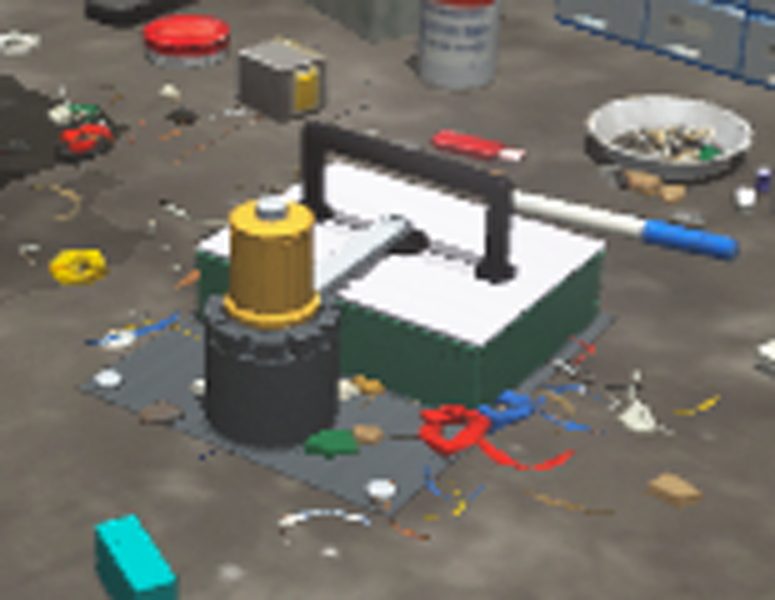

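View pics/t36.png

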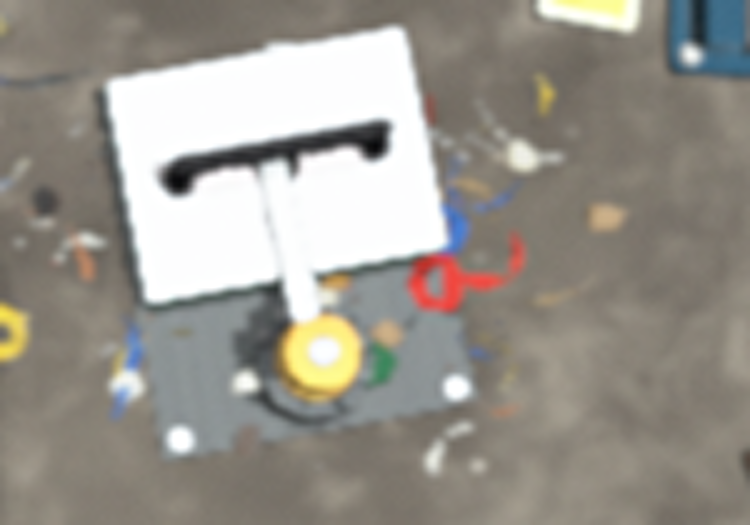

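Run:
```python
from h import *
p=env.get_image("top"); a=np.load("top0.npy")
g=lambda i:cv2.cvtColor(i,cv2.COLOR_RGB2GRAY).astype(np.float32)
for nm,(r,c) in {"tin":(133,170),"trafo":(137,208),"fuse":(153,357)}.items():
    s=(slice(r-16,r+16),slice(c-16,c+16)); print(nm,np.round(cv2.phaseCorrelate(g(a)[s],g(p["image"])[s])[0],2))
st(); print(env.close_job())
```

```text
tin [-0.16 -0.15]
trafo [0.61 0.17]
fuse [-0.02 -0.14]
t 59.6 pos [0.534  0.1477 0.21  ] yaw 12.2 tilt [-0. -1. -0.] F [ 1.1 -0.4  2. ] w 0.0601
the job is handed in; nothing more can be done
None
```

I finished the job and handed it in at about 60 s of the 210 s allowed. All four batteries are in the box, the cover is back on, and the clamp arm is locked over it.

**Batteries:** All four lay flat on the box floor in a top view before the cover went back on. One battery had been knocked aside early in the run, and I located it again before picking it up. The orange and turquoise look-alikes were not touched.

**Cover and clamp:** In the scene camera, the final picture of the collar matches the start to within 0.05 pixel, and the handle and cover to within 0.13 pixel. The arm is at its starting angle and fully down.

**Tug:** I pulled the handle up with about 13 N and the cover was held. The gripper rose about 3.6 mm, more than the 1.5 mm of slack. The pull was about equal to the spring's starting force plus the cover's weight, so the clamp appears to have lifted roughly 2 mm. I stopped there, lowered the cover and let go, and the collar settled fully down.

**Bystanders:** The tin and the fuse box show no movement (under 0.2 pixel). The transformer check gave 0.6 pixel, about 1.5 mm. I put this down to shadow or image noise, since no planned move came close to it, but I did not confirm that.

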